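# Set up a stepped shaft for its run-out check

## Robot

A 6-joint arm with a two-finger parallel gripper is mounted at the origin on a cart in front of the work surface, level with it; the furniture and walls round the work are solid. World frame = base frame: x ahead of the robot, y to its left, z up, the work surface at z = 0. Lengths are in m, angles in rad, forces in N, time in s.
With the tool pointing down it reaches from about 0.425 to 1.125 m from the base axis. Payload 14.9 kg.
Tool frame: the origin (TCP) lies at the very end of the fingers, on their centre line; the grasp point (between the pads) lies 19 mm behind it; z points along the fingers, x is the direction in which the jaws open and shut, and the axes are right-handed (so a half turn about z gives the same grasp; the last joint's range is limited). The gripper opens to 91 mm and grips with 3 to 60 N. Pads are 32 mm wide; open, the fingers measure 118 mm over their backs; the gripper's body (76 mm by 178 mm) begins 60 mm behind the grasp point.
Start: joints at [1.233, 0.379, 1.734, -0, 1.028, -0.033], TCP at [0.21, 0.668, 0.214] pointing down, gripper open.
Joint ranges: [-2.77, 2.77], [-0.74, 2.19], [0, 2.66], [-1.06, 4.2], [0.31, 2.87], [-3.08, 3.08]. Speed limits (rad/s): [1.89, 1.89, 2.39, 3.14, 3.14, 3.14].

## Interface

Orientations are given as a unit quaternion [w, x, y, z].
In Python, from bench import * gives the robot as it stands.
- The arm moves only by the tool servo_tool, never from a script. Its argument "motion" is a list of rows, each a list of 3 entries, a list of its own where there are three numbers: the shift along the tool's x, y, z in cm, then the turn, a rotation vector about the tool's x, y, z in degrees, then the gripper command: -1 is shut, 1 is fully open, values between are in proportion. In form: [[[dx, dy, dz], [rx, ry, rz], gripper], ...]. A call has 1 to 5 rows; each row shifts and turns the commanded pose from where the row before left it, along the tool's axes as they then stand; what a row does not reach is not made up. A row lasts 1/8 s, in which the tool goes at most 62.5 mm and 10.7 degrees, less where a joint would pass 70% of its speed; a pose out of reach is approached as far as the arm can. A call is refused whole if a number of a shift passes 6.25 or a number of a turn 10.7, either way. A call with a gripper value outside its range is refused whole. The fingers move at their own pace and stop on an object; "squeeze" is the grip in N (left out, the last holds). Time passes only in rows, so rows that do not move let the fingers close. It gives the time, the measured TCP pose, the force and the opening at its end, in the units of the state.
- state(): the state, without advancing time (a new reading comes with each control period).
- capture(name): name is "side" or "top"; returns a dict with "image" (420x560x3 uint8, red, green, blue), "K" (3x3 intrinsics, pixels), "k1" (the pictures are not rectified: a ray, as slopes to the right and down, at radius r is drawn at 1 + k1 r^2 times it, then the intrinsics apply), "position" and "rotation" of the camera in the world. Camera axes: x right, y down, z forward; pixel columns grow to the right and rows downward; lengths in m; the calibration is good to about 2 mm. A picture is of the moment at which its call begins. There is no depth.
- hand_in(): hands the job in, once; it reports no verdict.
The state is a dict: "clock": time; "qpos": joint angles; "joint_vel": joint speeds; "joint_torque": joint torques, N m; "ee_pos": TCP position; "eef_rot": TCP orientation; "ft_force": force on the tool from outside, world axes, zero at the start; "torque": the same for the moment, N m; "grip_width": finger opening in m.
Only numpy, scipy, OpenCV 4.12 (cv2) and the standard library are available. Lean on these libraries where they do the work, as an engineer would, in place of code of your own. Each camera call takes 0.05 s, during which the arm holds its last target.

## Task

Set up the stepped shaft for its run-out check on the grey checking bed. First pick the two vee blocks from among the blocks and seat each flat in its recess in the bed: the lower block with the wide vee nearest the end stop post, the taller one with the narrow vee in the other recess. Then lay the shaft level in both vees, thick end towards the end stop and about a finger's width from it, and finally stand the dial indicator upright on the bed so that its plunger rests on the middle of the shaft and is pressed in a few millimetres; leave the plain set-up block where it is.

Things in the scene. Friction and masses are not known exactly. Their poses are not given: they have to be found in the camera images.
- bed: Grey checking bed, fixed, a flat plate 176 (x) x 260 (y) x 18 mm. Origin: centre of its underside, on the desk; x points away from the robot. Two milled recesses in its top, each 62 (x) x 40 (y) mm, 6 mm deep (floor 12 mm above the desk), centred at x = +42, y = +58 and -58 mm. The half with negative x is plain and takes the indicator stand.
- end_stop: End stop: fixed round steel post, 16 mm diameter (28 mm foot, 6 mm high), 73 mm tall, standing on the bed. Origin: centre of its foot, on the bed's top. It stands at x = +42 and either y = +116 or y = -116 mm of the bed (changes from start to start); a low round bubble level (26 mm across, 11 mm high) is at the opposite end.
- vee_low: Lower steel vee block with the wide, deep vee: foot 54 (x) x 32 (y) mm, 54 mm tall. Origin: centre of the foot, z up. The 90 degree vee runs along y, 41 mm wide at the top; it fits the 40 mm journal and carries its axis 62 mm above the foot. Sides flat; the +-y end faces, 32 mm apart, are whole below 33 mm. 0.32 to 0.52 kg.
- vee_high: Taller steel vee block with the narrow, shallow vee: foot 54 (x) x 32 (y) mm, 61 mm tall. Origin: centre of the foot, z up. The 90 degree vee runs along y, 21 mm wide at the top; it fits the 16 mm journal and carries its axis 62 mm above the foot. Sides flat; the +-y end faces, 32 mm apart, are whole below 50 mm. 0.32 to 0.52 kg.
- shaft: Stepped bright metal shaft, 192 mm long, lying level in a wooden cradle, its axis 46 mm above the desk. Origin: on the axis, in the middle of the 32 mm diameter body (y -24 to +24 mm), the place to grip, near its balance point; +y along the axis to the thick end. Collar 50 mm diameter y +24 to +31, thick journal 40 mm diameter to +98, thin journal 16 mm diameter y -24 to -94. 0.35 to 0.6 kg.
- shaft_thick_end (a point): Centre of the end face of the shaft's thick journal (y = +98 mm of the shaft). The cradle is fixed: two notched uprights 14 mm thick and 54 mm tall, at shaft y = +60 and -60 mm, on a board 10 mm thick and 74 mm wide.
- stand: Dial indicator on a column stand, one loose piece, 0.7 kg. Origin: column axis at the foot's underside, z up. Foot 62 x 52 x 22 mm (x -45 to +17). Square column 16 x 16 mm, 175 mm tall; grip its +-y faces 135 to 170 mm up. An arm 118 mm up runs along +x to the upright dial (56 mm across, 86 to 180 mm up) 84 mm from the column, with the plunger below it.
- plunger (a joint): Travel of the indicator's sprung plunger in m: 0 hanging free, grows as it is pushed up, at most 0.008; light spring, about 0.5 N to start it and 1 N at 4 mm. With the stand on the bed and the tip on top of the seated shaft's 32 mm body it reads about 0.004.
- plunger_tip (a point): Lowest point of the indicator's plunger, which points straight down at x = +84, y = 0 mm of the stand; 68 mm above the foot's underside when free.
- setup_block: Plain steel set-up block with small holes and no vee, 45 (x) x 70 (y) x 40 mm, loose. Origin: centre of its underside. A bystander: leave it where it stands.
Not all that is in view belongs to the job. What is shaped like the vee_high but orange is not meant.

How it is judged:
By the outcome, as a careful person would: the job done as asked, in the order asked, and still so for the second after the job is handed in, with the robot touching nothing.
It also fails if it takes over 120 s, if anything falls off the work surface, if the arm or the gripper's body presses on something with over 40 N, if the wrist force passes 120 N, or if a joint passes its speed limit or range.

## Working session

There is one attempt and no reset: what is moved stays moved. The work goes in short steps, Python scripts to look and compute and a tool call to move; the robot and the scene stay as the last step left them, time stands still between calls to the robot, and variables do not carry over. Pictures are saved under pics/ and viewed, and the job is handed in when it is done.

Besides the shell and the picture viewer there is one more tool, called as name([rows], argument=value, ...), one row to a line, values as JSON. servo_tool: Moves the arm, as the interface text tells. Its arguments: {"type":"object","properties":{"motion":{"type":"array"},"squeeze":{"type":"number"}},"required":["motion"]}

```bash
ls; mkdir -p pics; cat > h.py <<'E'
from bench import *
import numpy as np, cv2
from scipy.spatial.transform import Rotation as R
def snap(name,fn):
    c=capture(name); cv2.imwrite(f'pics/{fn}.png',c['image'][:,:,::-1]); 
    np.savez(f'pics/{fn}.npz',**c); return c
def load(fn): return dict(np.load(f'pics/{fn}.npz'))
def rays(c,px):
    px=np.array(px,float).reshape(-1,1,2)
    u=cv2.undistortPoints(px,c['K'],np.array([float(c['k1']),0,0,0,0.])).reshape(-1,2)
    d=np.c_[u,np.ones(len(u))]@np.array(c['rotation']).T
    return np.array(c['position']),d
def onz(c,px,z):
    o,d=rays(c,px); return o+d*((z-o[2])/d[:,2])[:,None]
def proj(c,P):
    P=np.array(P,float).reshape(-1,3); q=(P-c['position'])@np.array(c['rotation'])
    p,_=cv2.projectPoints(q,np.zeros(3),np.zeros(3),c['K'],np.array([float(c['k1']),0,0,0,0.])); return p.reshape(-1,2)
E
python3 - <<'E'
from h import *
np.set_printoptions(precision=4,suppress=True)
for n in('top','side'):
    c=snap(n,n+'0'); print(c['K'],c['k1'],c['position'],c['rotation'])
print(state())
E
```

```text
pics
[[452.9338   0.     271.2127]
 [  0.     452.9338 206.7352]
 [  0.       0.       1.    ]] 0.019651153947589563 [ 0.324  -0.2303  1.2509] [-0.0698  0.7062 -0.7016  0.0649]
[[446.8106   0.     275.2143]
 [  0.     446.8106 203.4767]
 [  0.       0.       1.    ]] -0.11380354822589431 [0.1978 0.4284 0.5866] [ 0.1023 -0.2063  0.856  -0.4629]
{'clock': 0.1, 'qpos': array([ 1.2327,  0.3794,  1.7347, -0.    ,  1.0285, -0.0333]), 'joint_vel': array([ 0.0008, -0.0011, -0.0027,  0.0003, -0.0004, -0.001 ]), 'joint_torque': array([ -0.0012, -76.5051, -43.5292,   0.0652,   0.0398,  -0.    ]), 'ee_pos': array([0.21  , 0.6674, 0.2134]), 'eef_rot': array([ 0.0003,  0.8062,  0.5916, -0.0004]), 'ft_force': array([-0.1493,  0.7878,  0.3576]), 'torque': array([ 0.0197, -0.021 ,  0.0392]), 'grip_width': 0.09154018007775891}
```

```bash
sed -i "s/c=capture(name);/c=capture(name); q=np.array(c['rotation']); c['rotation']=R.from_quat(q[[1,2,3,0]]).as_matrix();/" h.py
python3 - <<'E'
from h import *
np.set_printoptions(precision=4,suppress=True)
for n in('top','side'):
    c=snap(n,n+'0'); print(c['rotation'])
E
```

```text
[[ 0.0072 -0.9818  0.1896]
 [-1.     -0.0059  0.0076]
 [-0.0063 -0.1896 -0.9818]]
[[-0.8939 -0.2584  0.3662]
 [-0.4479  0.4863 -0.7503]
 [ 0.0158 -0.8347 -0.5505]]
```

View pics/top0.png

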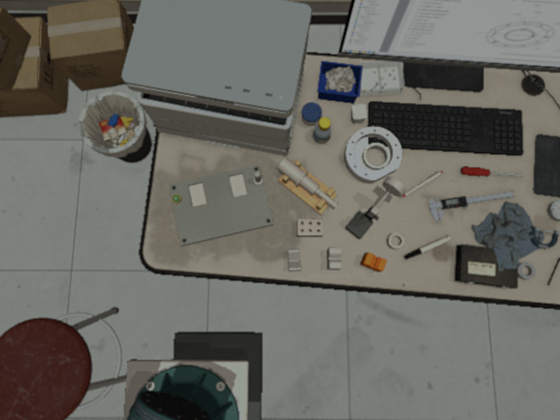

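View pics/side0.png

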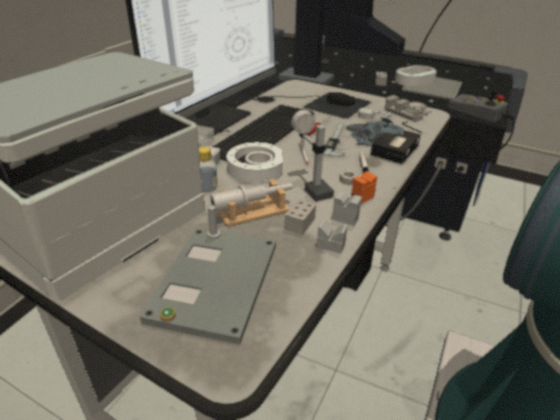

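```bash
python3 - <<'E'
from h import *
a=cv2.imread('pics/top0.png'); 
cv2.imwrite('pics/t0a.png',cv2.resize(a[145:285,150:290],None,fx=4.2,fy=4.2,interpolation=cv2.INTER_CUBIC))
cv2.imwrite('pics/t0b.png',cv2.resize(a[150:285,270:450],None,fx=4.4,fy=4.4,interpolation=cv2.INTER_CUBIC))
a=cv2.imread('pics/side0.png')
cv2.imwrite('pics/s0a.png',cv2.resize(a[215:345,140:300],None,fx=4.5,fy=4.5,interpolation=cv2.INTER_CUBIC))
cv2.imwrite('pics/s0b.png',cv2.resize(a[100:255,200:395],None,fx=3.8,fy=3.8,interpolation=cv2.INTER_CUBIC))
E
```

```text
(no output)
```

View pics/t0a.png

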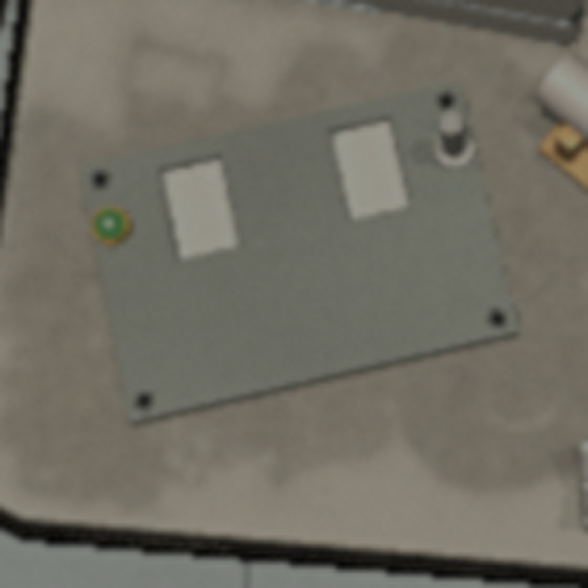

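View pics/t0b.png

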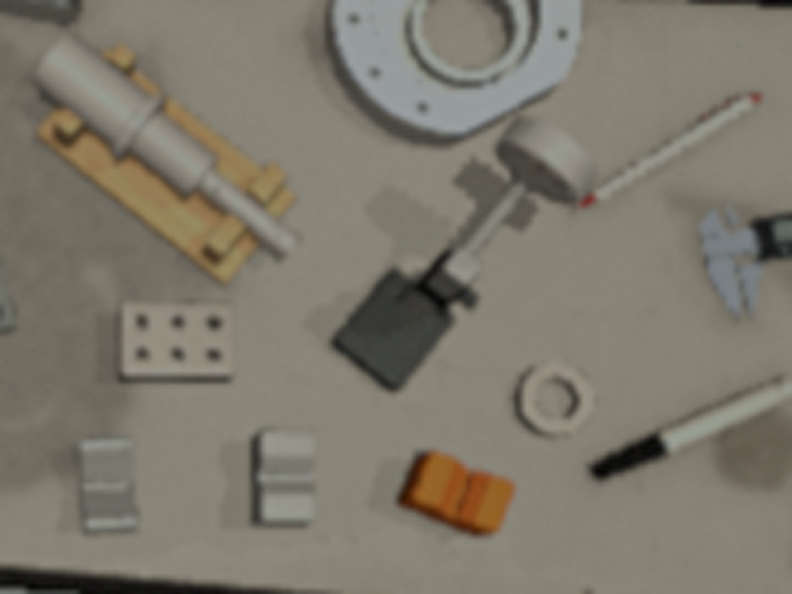

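View pics/s0a.png

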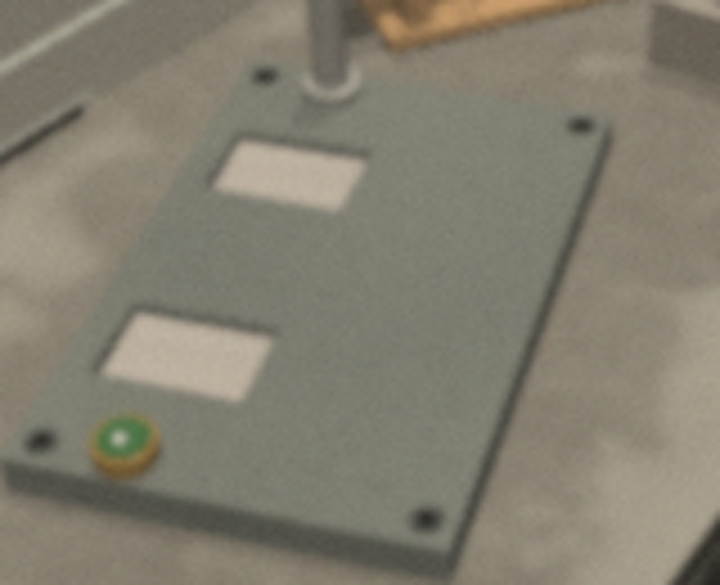

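View pics/s0b.png

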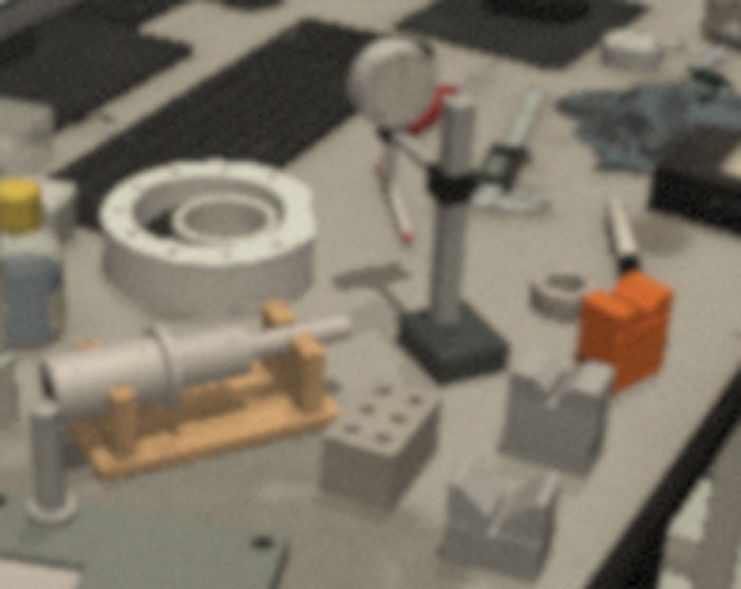

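```bash
python3 - <<'E'
from h import *
np.set_printoptions(precision=4,suppress=True)
c=load('top0'); im=c['image']
def z(p): return np.array(p)/4.2+[150-.4,145-.4]
lab=cv2.cvtColor(im,cv2.COLOR_RGB2LAB).astype(int)
for p in [(250,330),(100,480),(200,210),(370,170),(500,400)]:
    q=z(p).astype(int); print(p,q,lab[q[1],q[0]],im[q[1],q[0]])
# world of hand corners
cor=[z(p) for p in [(90,170),(470,85),(518,330),(135,422)]]
W=onz(c,cor,.018); print(W, np.linalg.norm(W-np.roll(W,-1,0),axis=1))
E
```

```text
(250, 330) [209 223] [116 126 133] [107 108  99]
(100, 480) [173 258] [120 128 136] [116 111  98]
(200, 210) [197 194] [156 127 134] [150 148 137]
(370, 170) [237 185] [156 127 134] [150 148 137]
(500, 400) [268 239] [119 128 135] [115 110  98]
[[ 0.6221  0.0601  0.018 ]
 [ 0.6823 -0.1925  0.018 ]
 [ 0.516  -0.2259  0.018 ]
 [ 0.454   0.0225  0.018 ]] [0.2597 0.1696 0.256  0.1722]
```

```bash
cat > bed.py <<'E'
from h import *
np.set_printoptions(precision=4,suppress=True)
c=load('top0'); im=cv2.GaussianBlur(c['image'],(3,3),0).astype(int)
m=((im[:,:,0]-im[:,:,1]<2)&(im.max(2)>80)&(im.max(2)<175)).astype(np.uint8); roi=np.zeros_like(m); roi[160:250,165:280]=1; m*=roi
m=cv2.morphologyEx(m,cv2.MORPH_OPEN,np.ones((3,3)));m=cv2.morphologyEx(m,cv2.MORPH_CLOSE,np.ones((5,5)))
cs,_=cv2.findContours(m,cv2.RETR_EXTERNAL,cv2.CHAIN_APPROX_NONE); k=max(cs,key=cv2.contourArea)
W=onz(c,k.reshape(-1,2).astype(float),.018)[:,:2]
r=cv2.minAreaRect((W*1000).astype(np.float32)); print('bed rect mm',r)
o=c['image'].copy(); cv2.drawContours(o,[k],-1,(255,0,0),1); 
# robust edges: fit lines
th=np.deg2rad(14)
ce=np.array([.5685,-.084]); 
for it in range(3):
    ex=np.array([np.cos(th),np.sin(th)]); ey=np.array([-ex[1],ex[0]])
    L=(W-ce)@np.c_[ex,ey]
    out={}
    for nm,a,v,lim in[('x+',0,.088,.1),('x-',0,-.088,.1),('y+',1,.13,.06),('y-',1,-.13,.06)]:
        s=(abs(L[:,a]-v)<.012)&(abs(L[:,1-a])<lim)
        p=np.polyfit(L[s,1-a],L[s,a],1); res=L[s,a]-np.polyval(p,L[s,1-a]); s2=np.where(s)[0][abs(res)<.003]
        out[nm]=np.polyfit(L[s2,1-a],L[s2,a],1)
    print({k:(round(np.degrees(np.arctan(v[0])),2),round(v[1]*1000,1)) for k,v in out.items()})
    d=np.mean([-out['x+'][0],-out['x-'][0],out['y+'][0],out['y-'][0]]); 
    ce=ce+ex*(out['x+'][1]+out['x-'][1])/2+ey*(out['y+'][1]+out['y-'][1])/2; th+=d
    print(ce,np.degrees(th))
# recess
g=cv2.cvtColor(c['image'],cv2.COLOR_RGB2GRAY); w=((g>132)).astype(np.uint8)*roi
cs,_=cv2.findContours(w,cv2.RETR_EXTERNAL,cv2.CHAIN_APPROX_NONE)
for q in cs:
    if 150<cv2.contourArea(q)<600:
        Q=onz(c,q.reshape(-1,2).astype(float),.012)[:,:2]; rr=cv2.minAreaRect((Q*1000).astype(np.float32)); print(rr,((np.array(rr[0])/1000-ce)@np.c_[ex,ey]))
cv2.imwrite('pics/bedm.png',cv2.resize(o[145:285,150:290,::-1],None,fx=4.2,fy=4.2))
E
python3 bed.py
```

```text
bed rect mm ((568.35205078125, -79.45965576171875), (177.88560485839844, 260.02587890625), 13.623088836669922)
{'x+': (np.float64(0.5), np.float64(88.1)), 'x-': (np.float64(0.39), np.float64(-86.0)), 'y+': (np.float64(-1.22), np.float64(132.2)), 'y-': (np.float64(-0.31), np.float64(-124.1))}
[ 0.5685 -0.0798] 13.39381066490246
{'x+': (np.float64(-0.11), np.float64(87.1)), 'x-': (np.float64(-0.19), np.float64(-87.0)), 'y+': (np.float64(-0.73), np.float64(128.1)), 'y-': (np.float64(0.71), np.float64(-128.0))}
[ 0.5686 -0.0797] 13.462286493802152
{'x+': (np.float64(-0.04), np.float64(87.0)), 'x-': (np.float64(-0.12), np.float64(-87.0)), 'y+': (np.float64(-0.8), np.float64(128.0)), 'y-': (np.float64(0.65), np.float64(-128.0))}
[ 0.5686 -0.0797] 13.46232632919352
((597.4773559570312, -13.306665420532227), (58.53970718383789, 37.221221923828125), 13.196708679199219) [0.0436 0.0579]
((624.7408447265625, -125.82144165039062), (58.699562072753906, 36.9233283996582), 13.910208702087402) [ 0.0439 -0.0579]
```

View pics/bedm.png

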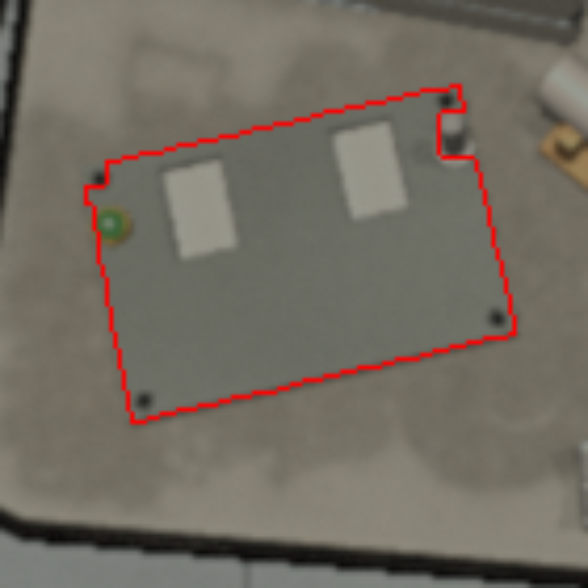

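```bash
python3 - <<'E'
from h import *
np.set_printoptions(precision=4,suppress=True)
c=load('side0')
ce=np.array([.5686,-.0797]);th=np.deg2rad(13.46);ex=np.array([np.cos(th),np.sin(th)]);ey=np.array([-ex[1],ex[0]]);M=np.c_[ex,ey]
g=cv2.cvtColor(c['image'],cv2.COLOR_RGB2GRAY)
roi=np.zeros_like(g); roi[240:306,158:225]=1
w=((g>140)).astype(np.uint8)*roi
cs,_=cv2.findContours(w,cv2.RETR_EXTERNAL,cv2.CHAIN_APPROX_NONE)
for q in cs:
    if cv2.contourArea(q)>200:
        Q=(onz(c,q.reshape(-1,2).astype(float),.012)[:,:2]-ce)@M*1000; print(cv2.contourArea(q),Q.min(0),Q.max(0),cv2.minAreaRect(Q.astype(np.float32)))
# bed corners/edges overlay + predicted
o=c['image'].copy()
def P(x,y,z): return [*(ce+M@np.array([x,y])),z]
for z,col in((.018,(255,0,0)),):
    pts=proj(c,[P(x,y,z) for x,y in[(.088,.13),(.088,-.13),(-.088,-.13),(-.088,.13)]]); print(pts)
    cv2.polylines(o,[(pts*16).astype(np.int32)],True,col,1,cv2.LINE_AA,4)
    for yc in(.058,-.058):
        pts=proj(c,[P(.042+a*.031,yc+b*.02,z) for a,b in[(1,1),(1,-1),(-1,-1),(-1,1)]]); cv2.polylines(o,[(pts*16).astype(np.int32)],True,col,1,cv2.LINE_AA,4)
cv2.imwrite('pics/bs.png',cv2.resize(o[215:345,140:300,::-1],None,fx=4.5,fy=4.5,interpolation=cv2.INTER_CUBIC))
E
```

```text
442.5 [12.9269 40.6091] [72.9678 77.5321] ((43.04974365234375, 59.05003356933594), (59.951271057128906, 36.892189025878906), 0.835305392742157)
312.5 [ 12.8325 -75.3275] [ 73.3066 -39.339 ] ((43.066139221191406, -57.26451110839844), (60.40611267089844, 35.98171615600586), 0.19779033958911896)
[[139.9784 315.4524]
 [196.2042 226.9908]
 [276.3704 239.6841]
 [239.7851 336.5321]]
```

View pics/bs.png

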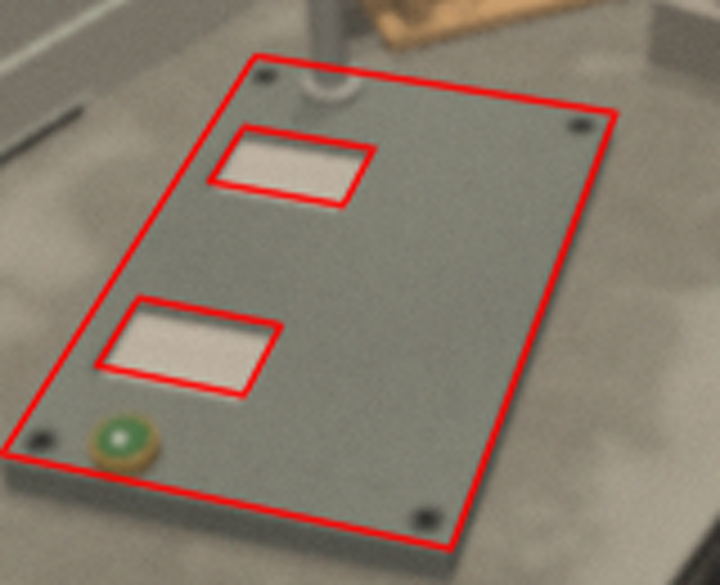

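```bash
python3 - <<'E'
from h import *
a=cv2.imread('pics/top0.png')
cv2.imwrite('pics/z1.png',cv2.resize(a[238:280,280:350],None,fx=11,fy=11,interpolation=cv2.INTER_CUBIC))
a=cv2.imread('pics/side0.png')
cv2.imwrite('pics/z2.png',cv2.resize(a[185:255,310:365],None,fx=8,fy=8,interpolation=cv2.INTER_CUBIC))
E
```

```text
(no output)
```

View pics/z1.png

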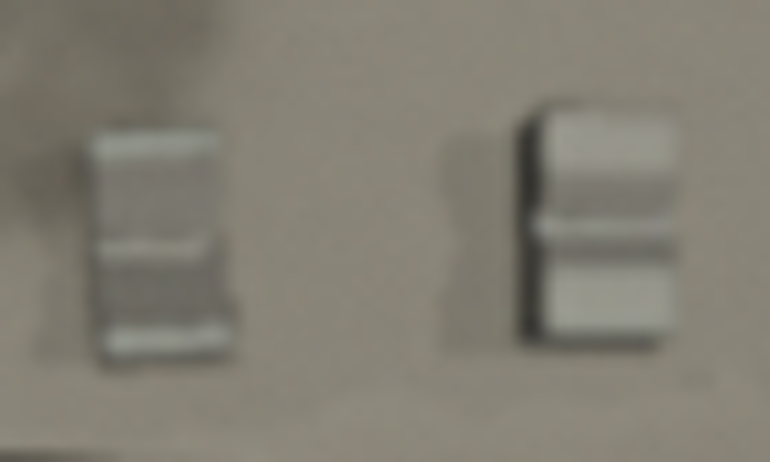

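View pics/z2.png

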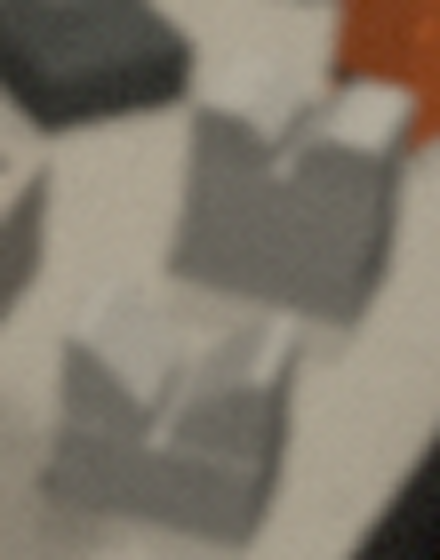

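```bash
python3 - <<'E'
from h import *
np.set_printoptions(precision=4,suppress=True)
c=load('top0'); s=load('side0')
Z=lambda p:np.array(p)/11+[280-.45,238-.45]
Y=lambda p:np.array(p)/8+[310-.45,185-.45]
for n,h,p,b,t in[('low',.054,[(88,132),(216,130),(232,350),(105,355)],[(45,485),(255,545)],[(65,340),(290,385)]),('high',.061,[(543,110),(676,112),(676,332),(543,335)],[(172,268),(352,328)],[(195,108),(390,152)])]:
    W=onz(c,[Z(q) for q in p],h)[:,:2]
    print(n,W.ravel(),W.mean(0),'sizes',np.linalg.norm(W-np.roll(W,-1,0),axis=1))
    print(' rect',cv2.minAreaRect((W*1000).astype(np.float32)))
    lx=(W[0]+W[1]-W[2]-W[3])/2; print(' yaw x',np.degrees(np.arctan2(lx[1],lx[0])), 'yaw from y', np.degrees(np.arctan2(*( (W[0]-W[1]+W[3]-W[2])*[-1,1]))))
    B=onz(s,[Y(q) for q in b],0)[:,:2]; v=B[0]-B[1]; L=np.linalg.norm(v); v/=L
    T=onz(s,[Y(q) for q in t],h)[:,:2]; print(' side base',B.ravel(),L,np.degrees(np.arctan2(v[1],v[0])),'top',T.ravel(), 'centre',B.mean(0)+.016*np.array([v[1],-v[0]]),T.mean(0)+.016*np.array([v[1],-v[0]]))
E
```

```text
low [ 0.4401 -0.2651  0.4408 -0.2958  0.3885 -0.2994  0.3871 -0.2691] [ 0.4141 -0.2824] sizes [0.0307 0.0525 0.0303 0.0532]
 rect ((414.30499267578125, -282.234130859375), (53.86906433105469, 30.705541610717773), 3.8878982067108154)
 yaw x 4.13243156820941 yaw from y 1.9594330183978796
 side base [ 0.4428 -0.2685  0.3853 -0.2707] 0.057606114769922195 2.213627050210279 top [ 0.438  -0.2607  0.3812 -0.2692] centre [ 0.4147 -0.2856] [ 0.4103 -0.2809]
high [ 0.4455 -0.3735  0.4452 -0.4052  0.3931 -0.404   0.3922 -0.3726] [ 0.419  -0.3888] sizes [0.0317 0.0521 0.0315 0.0533]
 rect ((418.6837158203125, -388.86822509765625), (31.687978744506836, 53.60816955566406), 88.99933624267578)
 yaw x -1.1467670161766401 yaw from y 0.6260478684818778
 side base [ 0.4483 -0.377   0.393  -0.3733] 0.05535074818497004 -3.8714206513423943 top [ 0.4436 -0.3677  0.3891 -0.3719] centre [ 0.4196 -0.3911] [ 0.4152 -0.3858]
```

```bash
python3 - <<'E'
from h import *
a=cv2.imread('pics/side0.png')
cv2.imwrite('pics/z3.png',cv2.resize(a[50:300,0:230],None,fx=2.4,fy=2.4,interpolation=cv2.INTER_CUBIC))
a=cv2.imread('pics/top0.png')
cv2.imwrite('pics/z4.png',cv2.resize(a[0:200,110:350],None,fx=3,fy=3,interpolation=cv2.INTER_CUBIC))
E
```

```text
(no output)
```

View pics/z3.png

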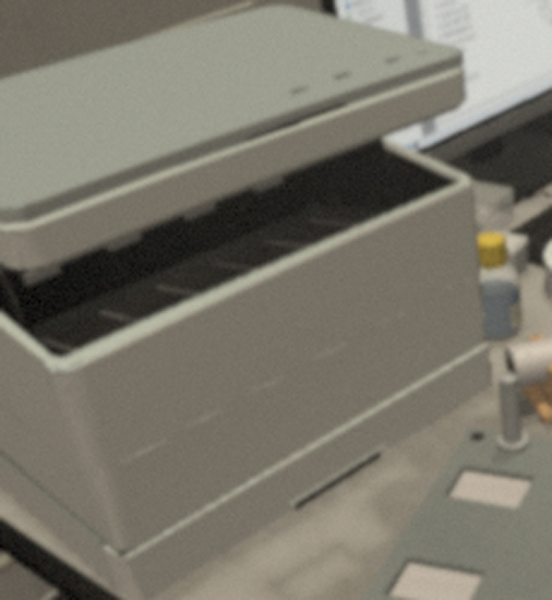

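View pics/z4.png

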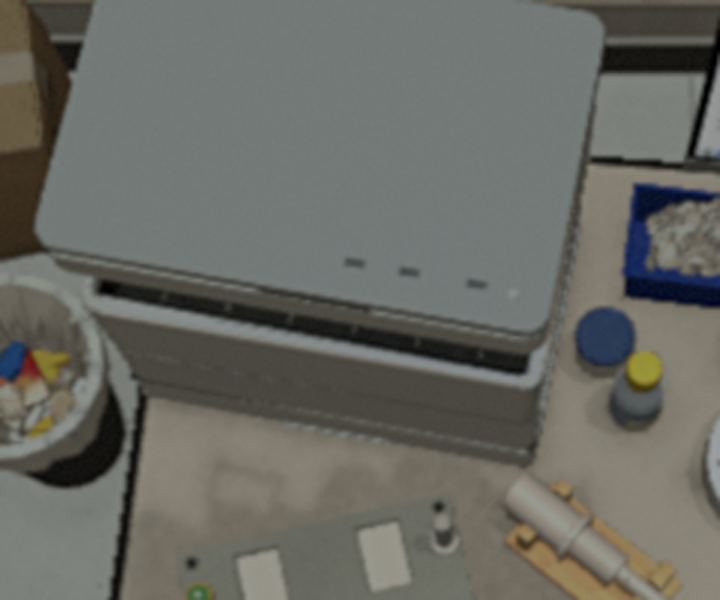

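```bash
python3 - <<'E'
from h import *
np.set_printoptions(precision=4,suppress=True)
c=load('top0'); s=load('side0')
print('base',onz(c,[(286.3,153.5),(156.3,129.6)],0)[:,:2])
print('rim h? top rim front edge at z .2/.25', onz(c,[(288,128),(145,100)],.2)[:,:2],onz(c,[(288,128),(145,100)],.25)[:,:2])
print('lid', onz(c,[(291,112),(125,85)],.3)[:,:2])
# side: bottom corner and rim corner right end
print('side base right', onz(s,[(205,155/1+45)],0)[:,:2])
ce=np.array([.5686,-.0797]);th=np.deg2rad(13.46);ex=np.array([np.cos(th),np.sin(th)]);ey=np.array([-ex[1],ex[0]]);M=np.c_[ex,ey]
for p in[(.042,-.058),(.042,.058),(.042,.005),(-.042,.005)]: print(p,ce+M@np.array(p))
# shaft: zoom t0b coords
Z=lambda p:np.array(p)/4.4+[270-.4,150-.4]
t=proj
o,d=rays(c,[Z((53,72)),Z((292,243)),Z((180,158))])
print('shaft axis ends z=.046',onz(c,[Z((53,75)),Z((292,243))],.046))
a=cv2.imread('pics/top0.png')
cv2.imwrite('pics/z5.png',cv2.resize(a[152:215,275:345],None,fx=10,fy=10,interpolation=cv2.INTER_CUBIC))
a=cv2.imread('pics/side0.png')
cv2.imwrite('pics/z6.png',cv2.resize(a[175:230,205:300],None,fx=8,fy=8,interpolation=cv2.INTER_CUBIC))
E
```

```text
base [[ 0.7217 -0.263 ]
 [ 0.7919  0.1151]]
rim h? top rim front edge at z .2/.25 [[ 0.723  -0.2618]
 [ 0.7939  0.0919]] [[ 0.704  -0.2603]
 [ 0.7716  0.0766]]
lid [[ 0.7226 -0.2655]
 [ 0.7848  0.1083]]
side base right [[ 0.7443 -0.3054]]
(0.042, -0.058) [ 0.6229 -0.1263]
(0.042, 0.058) [ 0.5959 -0.0135]
(0.042, 0.005) [ 0.6083 -0.0651]
(-0.042, 0.005) [ 0.5266 -0.0846]
shaft axis ends z=.046 [[ 0.6693 -0.249   0.046 ]
 [ 0.5629 -0.3963  0.046 ]]
```

View pics/z5.png

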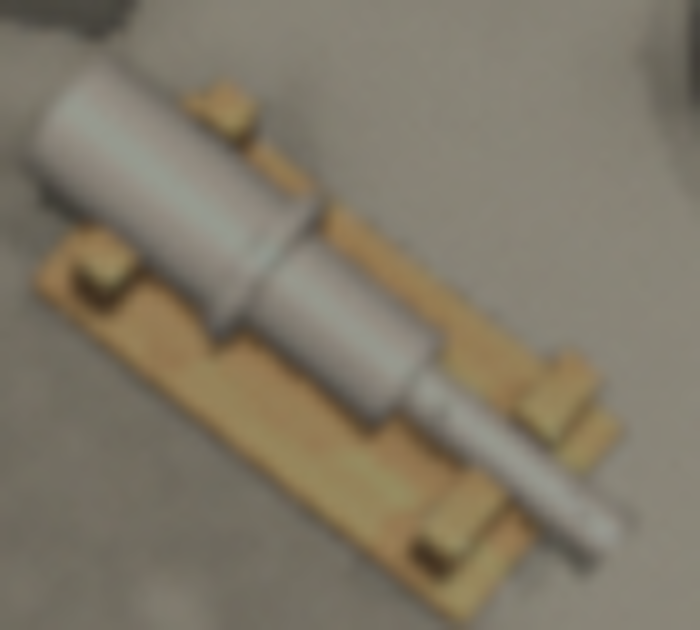

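View pics/z6.png

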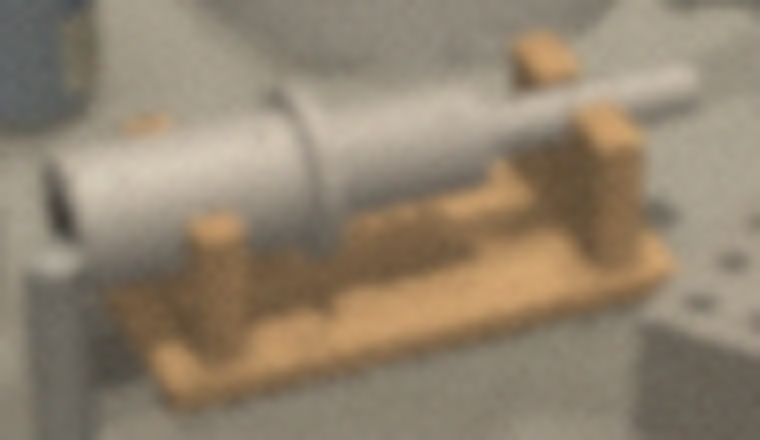

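```bash
python3 - <<'E'
from h import *
np.set_printoptions(precision=4,suppress=True)
c=load('top0'); s=load('side0')
Z=lambda p:np.array(p)/10+[275-.45,152-.45]
P=[(70,108),(282,275),(405,385),(608,545)]
W=onz(c,[Z(p) for p in P],.046)[:,:2]; print(W)
d=W[0]-W[3]; print(np.linalg.norm(d)); u=d/np.linalg.norm(d); print(np.degrees(np.arctan2(u[1],u[0])))
# expected shaft y: 98, 24, -24, -94
y=np.array([98,24,-24,-94])/1000; t=(W@u); print('origin along',t-y); 
ctr=(W-np.outer(y,u)); print(ctr, ctr.mean(0))
C=ctr.mean(0); 
Y=lambda p:np.array(p)/8+[205-.45,175-.45]
# predicted in side: axis points at body ends, thick end, thin end
print((proj(s,[[*(C+u*v),.046] for v in(.098,.0275,-.024,-.094)])-[204.55,174.55])*8)
# overlays in top: silhouettes
print((proj(c,[[*(C+u*v),.046] for v in(.098,.0275,-.024,-.094)])-[274.55,151.55])*10)
E
```

```text
[[ 0.6816 -0.2487]
 [ 0.6344 -0.3069]
 [ 0.6037 -0.3402]
 [ 0.5596 -0.3946]]
0.1902407333746365
50.09899431170415
origin along [0.1484 0.1475 0.1502 0.1502]
[[ 0.6187 -0.3239]
 [ 0.619  -0.3253]
 [ 0.6191 -0.3218]
 [ 0.6199 -0.3225]] [ 0.6192 -0.3234]
[[ 63.054  220.995 ]
 [303.6993 169.3607]
 [472.8795 133.1373]
 [693.8921  85.9109]]
[[ 68.244  106.4615]
 [265.0852 266.4054]
 [410.7124 384.6933]
 [611.2469 547.5223]]
```

```bash
python3 - <<'E'
from h import *
np.set_printoptions(precision=4,suppress=True)
a=cv2.imread('pics/top0.png')
cv2.imwrite('pics/z7.png',cv2.resize(a[172:245,340:412],None,fx=8.2,fy=8.2,interpolation=cv2.INTER_CUBIC))
a=cv2.imread('pics/side0.png')
cv2.imwrite('pics/z8.png',cv2.resize(a[105:205,285:340],None,fx=6,fy=6,interpolation=cv2.INTER_CUBIC))
E
```

```text
(no output)
```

View pics/z7.png

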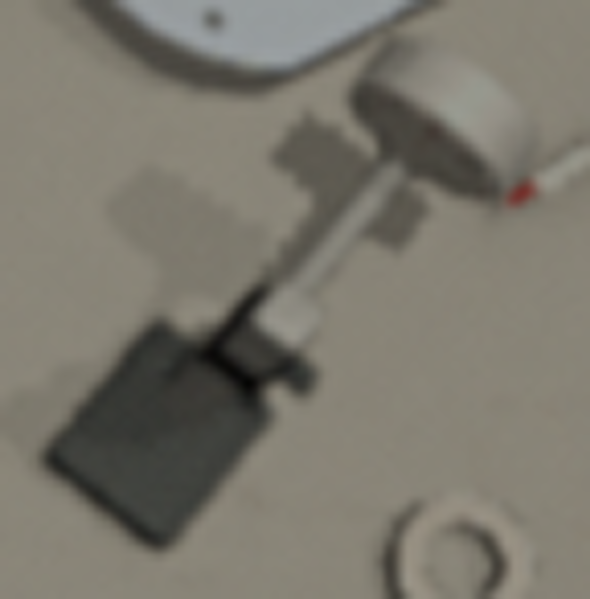

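View pics/z8.png

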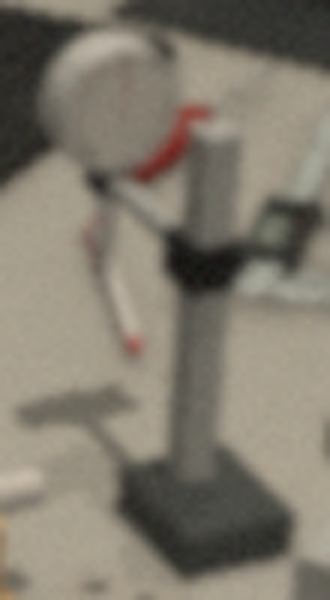

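```bash
python3 - <<'E'
from h import *
np.set_printoptions(precision=4,suppress=True)
c=load('top0'); s=load('side0')
Z=lambda p:np.array(p)/8.2+[340-.45,172-.45]
F=onz(c,[Z(p) for p in[(155,320),(272,415),(160,548),(43,458)]],.022)[:,:2]
print(F,np.linalg.norm(F-np.roll(F,-1,0),axis=1), cv2.minAreaRect((F*1000).astype(np.float32)))
v=(F[0]+F[1]-F[2]-F[3]); v/=np.linalg.norm(v); print('yaw',np.degrees(np.arctan2(v[1],v[0])))
w=(F[0]-F[1]+F[3]-F[2]);print('yaw2',np.degrees(np.arctan2(w[1],w[0]))-90)
print('col from foot',F.mean(0)+.014*v)
print('col top',onz(c,[Z((288,316))],.175))
Y=lambda p:np.array(p)/6+[285-.45,105-.45]
print('side col top',onz(s,[Y((215,130))],.175), 'col bottom', onz(s,[Y((192,475))],.022))
E
```

```text
[[ 0.5519 -0.4611]
 [ 0.5199 -0.4991]
 [ 0.475  -0.4605]
 [ 0.5049 -0.4225]] [0.0497 0.0592 0.0484 0.0609] ((512.6411743164062, -461.0196228027344), (49.7067985534668, 60.86878967285156), 50.60015106201172)
yaw -40.04522108059972
yaw2 -39.159446453684026
col from foot [ 0.5237 -0.4698]
col top [[ 0.525  -0.4714  0.175 ]]
side col top [[ 0.5243 -0.4688  0.175 ]] col bottom [[ 0.5229 -0.4684  0.022 ]]
```

```bash
cat > plan.py <<'E'
# usage: plan.py x,y,z,yaw,grip[,n] ...   (m, deg); plans from the measured pose; prints rounded rows
import sys
from h import *
st=state(); q=st['eef_rot']; p=np.array(st['ee_pos']); r=R.from_quat(q[[1,2,3,0]])
print('clock',st['clock'],'pos',p.round(4),'yaw',np.degrees(np.arctan2(*r.as_matrix()[[1,0],0])).round(2),'q6',st['qpos'][5].round(2),'F',st['ft_force'].round(1),'w',round(st['grip_width'],4))
rows=[]
for a in sys.argv[1:]:
    v=[float(t) for t in a.split(',')]; t=np.array(v[:3]); y=np.deg2rad(v[3])
    rt=R.from_matrix(np.array([[np.cos(y),np.sin(y),0],[np.sin(y),-np.cos(y),0],[0,0,-1]]))
    dr=(r.inv()*rt).as_rotvec(degrees=True); L=np.linalg.norm(t-p)
    n=int(max(1,np.ceil(L/.06-1e-6),np.ceil(np.linalg.norm(dr)/10.6-1e-6))); n=max(n,int(v[5]) if len(v)>5 else 1)
    p0=p.copy(); r0=r
    for i in range(n):
        s=(i+1)/n; pd=p0+(t-p0)*s; rd=r0*R.from_rotvec(dr*s,degrees=True)
        d=(r.inv().apply(pd-p)*100).round(2); w=(r.inv()*rd).as_rotvec(degrees=True).round(1)
        rows.append([list(map(float,d)),list(map(float,w)),v[4]])
        p=p+r.apply(d/100); r=r*R.from_rotvec(w,degrees=True)
for i in range(0,len(rows),5): print(str(rows[i:i+5]).replace('-0.0,','0,').replace('-0.0]','0]').replace(' ',''))
E
python3 plan.py .5,.3,.3,40,1 .45,-.2,.25,10,1 .414,-.283,.15,3.5,1 .414,-.283,.015,3.5,1
```

```text
clock 0.2 pos [0.21   0.6675 0.2135] yaw 72.54 q6 -0.03 F [-0.   0.1  0. ] w 0.0912
[[[-3.3,4.84,-1.08],[0.0,0.0,4.1],1.0],[[-2.94,5.06,-1.08],[0.0,0.0,4.0],1.0],[[-2.58,5.25,-1.08],[0.0,0.0,4.1],1.0],[[-2.2,5.42,-1.07],[0.0,0.0,4.1],1.0],[[-1.8,5.57,-1.08],[0.0,0.0,4.0],1.0]]
[[[-1.41,5.68,-1.08],[0.0,0.0,4.1],1.0],[[-1.01,5.76,-1.08],[0.0,0.0,4.1],1.0],[[-0.58,5.83,-1.08],[0.0,0.0,4.0],1.0],[[-4.0,3.9,0.56],[0.0,0.0,3.3],1.0],[[-3.77,4.11,0.56],[0.0,0.0,3.4],1.0]]
[[[-3.52,4.34,0.56],[0.0,0.0,3.3],1.0],[[-3.26,4.53,0.56],[0.0,0.0,3.3],1.0],[[-2.99,4.71,0.56],[0.0,0.0,3.4],1.0],[[-2.71,4.88,0.56],[0.0,0.0,3.3],1.0],[[-2.43,5.03,0.56],[0.0,0.0,3.4],1.0]]
[[[-2.12,5.16,0.55],[0.0,0.0,3.3],1.0],[[-1.82,5.28,0.56],[0.0,0.0,3.3],1.0],[[-1.66,2.51,3.34],[0.0,0.0,2.2],1.0],[[-1.57,2.58,3.33],[0.0,0.0,2.2],1.0],[[-1.47,2.63,3.34],[0.0,0.0,2.1],1.0]]
[[[0.0,0,4.5],[0.0,0.0,0.0],1.0],[[0.0,0,4.5],[0.0,0.0,0.0],1.0],[[0.01,0,4.5],[0.0,0.0,0.0],1.0]]
```

servo_tool([
  [[-3.3,4.84,-1.08],[0,0,4.1],1],
  [[-2.94,5.06,-1.08],[0,0,4.0],1],
  [[-2.58,5.25,-1.08],[0,0,4.1],1],
  [[-2.2,5.42,-1.07],[0,0,4.1],1],
  [[-1.8,5.57,-1.08],[0,0,4.0],1],
])

```text
clock: 0.82
ee_pos: [0.3922, 0.4364, 0.2682]
eef_rot: [-0.0, 0.898, 0.439, 0.0]
ft_force: [1.0, 0.4, 0.4]
grip_width: 0.0915
```

servo_tool([
  [[-1.41,5.68,-1.08],[0,0,4.1],1],
  [[-1.01,5.76,-1.08],[0,0,4.1],1],
  [[-0.58,5.83,-1.08],[0,0,4.0],1],
  [[-4.0,3.9,0.56],[0,0,3.3],1],
  [[-3.77,4.11,0.56],[0,0,3.4],1],
])

```text
clock: 1.45
ee_pos: [0.4888, 0.1874, 0.2888]
eef_rot: [0.0, 0.958, 0.286, 0.0]
ft_force: [0.9, -0.4, 0.1]
grip_width: 0.0911
```

servo_tool([
  [[-3.52,4.34,0.56],[0,0,3.3],1],
  [[-3.26,4.53,0.56],[0,0,3.3],1],
  [[-2.99,4.71,0.56],[0,0,3.4],1],
  [[-2.71,4.88,0.56],[0,0,3.3],1],
  [[-2.43,5.03,0.56],[0,0,3.4],1],
])

```text
clock: 2.08
ee_pos: [0.4607, -0.0904, 0.2611]
eef_rot: [0.0, 0.99, 0.144, 0.0]
ft_force: [0.9, -0.8, -0.2]
grip_width: 0.0914
```

```bash
python3 plan.py .414,-.283,.15,3.5,1 .414,-.283,.08,3.5,1
```

```text
clock 2.075 pos [ 0.4607 -0.0904  0.2611] yaw 16.53 q6 -0.53 F [ 0.9 -0.8 -0.2] w 0.0914
[[[-2.49,4.28,2.78],[0.0,0,3.3],1.0],[[-2.24,4.42,2.77],[0.0,0,3.2],1.0],[[-1.99,4.54,2.78],[0.0,0,3.3],1.0],[[-1.73,4.64,2.78],[0.0,0,3.2],1.0],[[0,0.0,3.5],[0.0,0,0.0],1.0]]
[[[0,0.0,3.5],[0.0,0,0.0],1.0]]
```

servo_tool([
  [[-2.49,4.28,2.78],[0,0,3.3],1],
  [[-2.24,4.42,2.77],[0,0,3.2],1],
  [[-1.99,4.54,2.78],[0,0,3.3],1],
  [[-1.5,3.2,2.78],[0,0,2.0],1],
  [[0,0,0],[0,0,0],1],
])

```text
clock: 2.7
ee_pos: [0.4137, -0.2677, 0.1481]
eef_rot: [-0.001, 0.999, 0.041, -0.001]
ft_force: [0.7, 0.6, -0.1]
grip_width: 0.091
```

servo_tool([
  [[0,0,0],[0,0,0],1],
])

```text
clock: 2.82
ee_pos: [0.4155, -0.2665, 0.1502]
eef_rot: [-0.0, 0.999, 0.042, 0.0]
ft_force: [-0.6, 1.4, 0.5]
grip_width: 0.0911
```

```bash
python3 plan.py .414,-.283,.08,3.5,1 .414,-.283,.016,3.5,1; python3 -c "
from h import *
for n in('top','side'): snap(n,n+'1')
a=cv2.imread('pics/top1.png')[200:290,250:360];b=cv2.imread('pics/side1.png')[150:260,290:390]
cv2.imwrite('pics/c1.png',np.hstack([cv2.resize(a,(440,360)),cv2.resize(b,(330,360))]))"
```

```text
clock 2.825 pos [ 0.4155 -0.2665  0.1502] yaw 4.84 q6 -0.7 F [-0.6  1.4  0.5] w 0.0911
[[[-0.14,0.81,3.51],[0,0,0.7],1.0],[[-0.14,0.82,3.51],[0,0,0.6],1.0],[[0.0,0.0,3.2],[0,0,0.0],1.0],[[0.0,0.0,3.2],[0,0,0.0],1.0]]
```

View pics/c1.png

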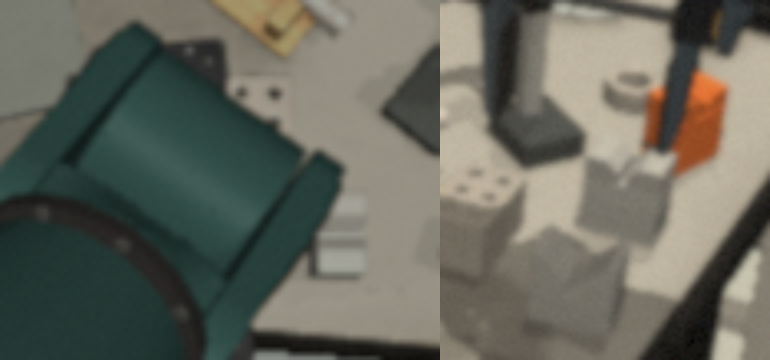

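servo_tool([
  [[-0.14,0.81,3.51],[0,0,0.7],1],
  [[-0.14,0.82,3.51],[0,0,0.6],1],
  [[0,0,3.2],[0,0,0],1],
  [[0,0,3.2],[0,0,0],1],
  [[0,0,0],[0,0,0],1],
])

```text
clock: 3.55
ee_pos: [0.4134, -0.282, 0.0149]
eef_rot: [-0.001, 1.0, 0.031, -0.001]
ft_force: [-0.1, -0.5, -0.7]
grip_width: 0.0912
```

```bash
python3 plan.py .414,-.283,.016,3.5,1; python3 -c "
from h import *
for n in('top','side'): snap(n,n+'2')
a=cv2.imread('pics/top2.png')[200:290,250:360];b=cv2.imread('pics/side2.png')[150:260,290:390]
cv2.imwrite('pics/c2.png',np.hstack([cv2.resize(a,(440,360)),cv2.resize(b,(330,360))]))"
```

```text
clock 3.55 pos [ 0.4134 -0.282   0.0149] yaw 3.61 q6 -0.71 F [-0.1 -0.5 -0.7] w 0.0912
[[[0.05,0.11,-0.11],[-0.1,0.1,0.1],1.0]]
```

View pics/c2.png

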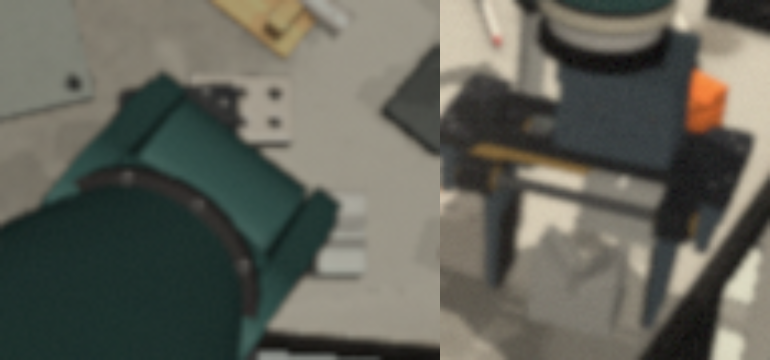

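Fingers straddle the lower block on its ±x faces, well centred. Closing.

servo_tool([
  [[0,0,0],[0,0,0],-1],
  [[0,0,0],[0,0,0],-1],
  [[0,0,0],[0,0,0],-1],
  [[0,0,0],[0,0,0],-1],
  [[0,0,0],[0,0,0],-1],
], squeeze=35)

```text
clock: 4.28
ee_pos: [0.4138, -0.2833, 0.0159]
eef_rot: [-0.0, 1.0, 0.031, -0.0]
ft_force: [-0.9, 1.4, 6.0]
grip_width: 0.054
```

```bash
python3 plan.py .414,-.283,.13,3.5,-1,3 .6229,-.1263,.14,13.46,-1
```

```text
clock 4.275 pos [ 0.4138 -0.2833  0.0159] yaw 3.54 q6 -0.71 F [-0.9  1.4  6. ] w 0.054
[[[0.01,-0.01,-3.8],[0,0.0,0.0],-1.0],[[0.01,-0.01,-3.8],[0,0.0,0.0],-1.0],[[0.0,0,-3.81],[0,0.0,0.0],-1.0],[[4.36,-2.87,-0.2],[0,0.0,-2.0],-1.0],[[4.47,-2.72,-0.2],[0,0.0,-2.0],-1.0]]
[[[4.55,-2.56,-0.2],[0,0.0,-2.0],-1.0],[[4.64,-2.4,-0.2],[0,0.0,-1.9],-1.0],[[4.72,-2.24,-0.2],[0,0.0,-2.0],-1.0]]
```

servo_tool([
  [[0.01,-0.01,-3.8],[0,0,0],-1],
  [[0.01,-0.01,-3.8],[0,0,0],-1],
  [[0,0,-3.81],[0,0,0],-1],
  [[4.36,-2.87,-0.2],[0,0,-2.0],-1],
  [[4.47,-2.72,-0.2],[0,0,-2.0],-1],
])

```text
clock: 4.9
ee_pos: [0.4984, -0.2197, 0.1343]
eef_rot: [0.0, 0.998, 0.066, 0.0]
ft_force: [0.2, -1.5, -3.8]
grip_width: 0.0538
```

servo_tool([
  [[4.55,-2.56,-0.2],[0,0,-2.0],-1],
  [[4.64,-2.4,-0.2],[0,0,-1.9],-1],
  [[4.72,-2.24,-0.2],[0,0,-2.0],-1],
  [[0,0,0],[0,0,0],-1],
  [[0,0,0],[0,0,0],-1],
])

```text
clock: 5.52
ee_pos: [0.6221, -0.1261, 0.1391]
eef_rot: [-0.0, 0.993, 0.117, -0.001]
ft_force: [0.0, -0.5, -3.2]
grip_width: 0.0539
```

```bash
python3 plan.py .6229,-.1263,.05,13.46,-1 ; python3 -c "
from h import *
for n in('top','side'): snap(n,n+'3')
a=cv2.imread('pics/top3.png')[130:250,170:310];b=cv2.imread('pics/side3.png')[150:290,140:320]
cv2.imwrite('pics/c3.png',np.hstack([cv2.resize(a,(350,300)),cv2.resize(b,(386,300))]))"
```

```text
clock 5.525 pos [ 0.6221 -0.1261  0.1391] yaw 13.45 q6 -0.47 F [ 0.  -0.5 -3.2] w 0.0539
[[[0.04,0.02,4.45],[0,0.0,0],-1.0],[[0.05,0.02,4.46],[0,0.1,0],-1.0]]
```

View pics/c3.png

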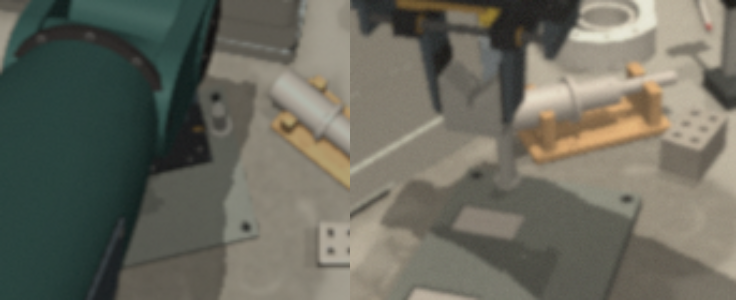

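servo_tool([
  [[0.04,0.02,4.45],[0,0,0],-1],
  [[0.05,0.02,4.46],[0,0,0],-1],
  [[0,0,0],[0,0,0],-1],
  [[0,0,0],[0,0,0],-1],
])

```text
clock: 6.12
ee_pos: [0.6244, -0.1271, 0.0523]
eef_rot: [0.0, 0.993, 0.117, 0.001]
ft_force: [-0.1, -0.5, -2.6]
grip_width: 0.054
```

```bash
cat > chk.py <<'E'
import sys
from h import *
# chk.py file h(tcp above foot) name : overlay predicted block foot/ top box in side view
fn,hh,ht=sys.argv[1],float(sys.argv[2]),float(sys.argv[3])
st=state(); c=snap('side',fn); q=st['eef_rot']; r=R.from_quat(q[[1,2,3,0]]).as_matrix(); ex=r[:,0]; ey=-r[:,1]; b=st['ee_pos']-[0,0,hh]
print(st['ee_pos'],st['ft_force'])
o=c['image'][:,:,::-1].copy()
big=cv2.resize(o,None,fx=4,fy=4,interpolation=cv2.INTER_CUBIC)
for z in(0,ht):
    P=[b+ex*a*.027+ey*d*.016+np.array([0,0,z]) for a,d in[(1,1),(1,-1),(-1,-1),(-1,1)]]
    pts=(proj(c,P)+.45)*4; cv2.polylines(big,[(pts*16).astype(np.int32)],True,(0,0,255) if z==0 else (0,255,0),1,cv2.LINE_AA,4); m=pts.mean(0).astype(int)
x0,y0=max(m[0]-300,0),max(m[1]-200,0)
cv2.imwrite(f'pics/{fn}z.png',big[y0:y0+500,x0:x0+600])
E
python3 chk.py k1 .0159 .054
```

```text
[ 0.62442972 -0.12705174  0.05226388] [-0.12095355 -0.54157996 -2.58114282]
```

View pics/k1z.png

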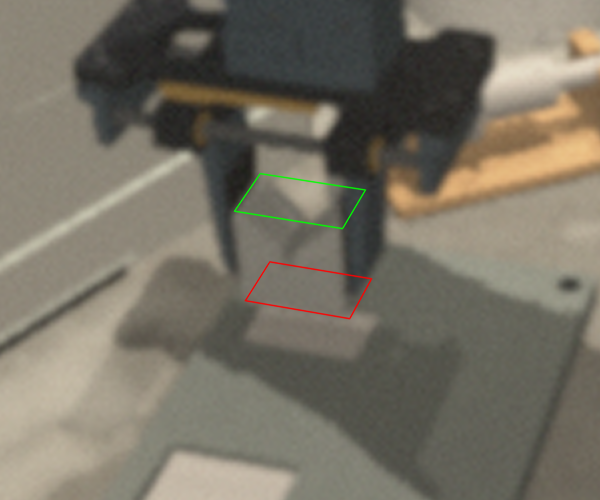

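```bash
python3 plan.py .6229,-.1263,.034,13.46,-1 .6229,-.1263,.0275,13.46,-1,2
```

```text
clock 6.175 pos [ 0.6249 -0.127   0.0527] yaw 13.4 q6 -0.47 F [ 0.1 -1.  -3.3] w 0.054
[[[-0.18,-0.12,1.87],[0.1,-0.1,-0.1],-1.0],[[0.0,0.0,0.33],[0,0,0.0],-1.0],[[0.0,0.0,0.32],[0,0,0.0],-1.0]]
```

servo_tool([
  [[-0.18,-0.12,1.6],[0,0,0],-1],
  [[0,0,0],[0,0,0],-1],
  [[0,0,0],[0,0,0],-1],
])

```text
clock: 6.55
ee_pos: [0.6218, -0.1257, 0.0348]
eef_rot: [-0.0, 0.993, 0.117, -0.0]
ft_force: [0.5, 0.0, -3.7]
grip_width: 0.0534
```

```bash
python3 plan.py .6229,-.1263,.0275,13.46,-1,2;python3 chk.py k2 .0159 .054
```

```text
clock 6.55 pos [ 0.6218 -0.1257  0.0348] yaw 13.44 q6 -0.47 F [ 0.5  0.  -3.7] w 0.0534
[[[0.04,0.04,0.37],[0,0.0,0],-1.0],[[0.05,0.04,0.36],[0,0.0,0],-1.0]]
[ 0.62184957 -0.12570011  0.03483463] [ 0.47385546  0.01772222 -3.69068376]
```

View pics/k2z.png

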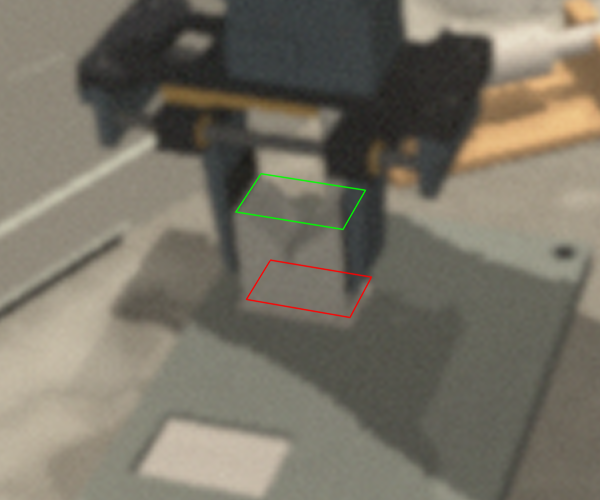

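servo_tool([
  [[0.04,0.1,0.35],[0,0,0],-1],
  [[0.05,0.05,0.3],[0,0,0],-1],
  [[0,0,0],[0,0,0],-1],
])

```text
clock: 6.98
ee_pos: [0.6232, -0.127, 0.0281]
eef_rot: [-0.0, 0.993, 0.117, -0.0]
ft_force: [0.7, 0.4, -3.4]
grip_width: 0.0538
```

```bash
python3 plan.py .6229,-.1263,.0275,13.46,-1,2;python3 chk.py k3 .0159 .054
```

```text
clock 6.975 pos [ 0.6232 -0.127   0.0281] yaw 13.43 q6 -0.47 F [ 0.7  0.4 -3.4] w 0.0538
[[[0,-0.04,0.03],[0,0.0,0],-1.0],[[-0.01,-0.03,0.03],[0,0.0,0],-1.0]]
[ 0.62315624 -0.12700871  0.02806459] [ 0.69964821  0.35727673 -3.36500268]
```

View pics/k3z.png

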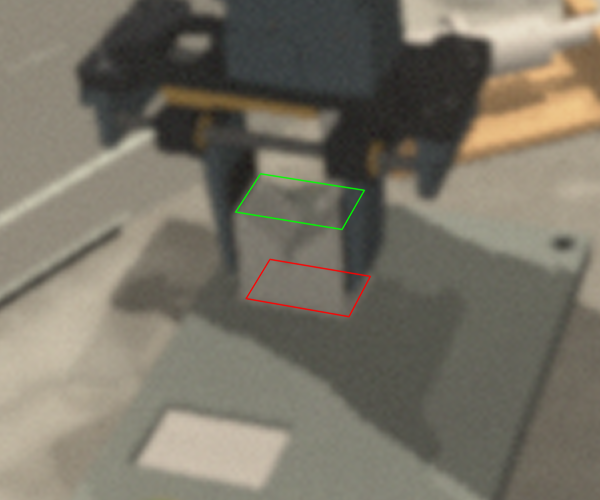

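servo_tool([
  [[0,0,0.08],[0,0,0],-1],
  [[0,0,0.04],[0,0,0],-1],
])

```text
clock: 7.28
ee_pos: [0.6231, -0.1269, 0.0279]
eef_rot: [-0.0, 0.993, 0.117, -0.0]
ft_force: [-8.9, 2.1, 18.2]
grip_width: 0.0534
```

servo_tool([
  [[0,0,-0.08],[0,0,0],0.3],
  [[0,0,0],[0,0,0],0.3],
  [[0,0,0],[0,0,0],0.5],
  [[0,0,-3],[0,0,0],0.7],
  [[0,0,-5],[0,0,0],1],
])

```text
clock: 7.9
ee_pos: [0.622, -0.1267, 0.1072]
eef_rot: [-0.001, 0.993, 0.117, -0.002]
ft_force: [0.5, -0.1, 0.2]
grip_width: 0.0847
```

```bash
python3 plan.py .6229,-.1263,.13,13.46,1 .4185,-.389,.15,-0.5,1 .4185,-.389,.018,-.5,1
```

```text
clock 7.9 pos [ 0.622  -0.1267  0.1072] yaw 13.44 q6 -0.47 F [ 0.5 -0.1  0.2] w 0.0847
[[[0.09,-0.02,-2.28],[-0.1,0.2,0],1.0],[[-4.33,3.47,-0.33],[0.0,0,2.3],1.0],[[-4.19,3.64,-0.34],[0.0,0,2.3],1.0],[[-4.04,3.8,-0.33],[0.0,0,2.4],1.0],[[-3.87,3.97,-0.34],[0.0,0,2.3],1.0]]
[[[-3.71,4.12,-0.33],[0.0,0,2.3],1.0],[[-3.55,4.27,-0.34],[0.0,0,2.3],1.0],[[0,0,4.4],[0.0,0,0.0],1.0],[[0,0,4.4],[0.0,0,0.0],1.0],[[-0.01,0,4.4],[0.0,0,0.0],1.0]]
```

servo_tool([
  [[0.09,-0.02,-2.28],[0,0,0],1],
  [[-4.33,3.47,-0.33],[0,0,2.3],1],
  [[-4.19,3.64,-0.34],[0,0,2.3],1],
  [[-4.04,3.8,-0.33],[0,0,2.4],1],
  [[-3.87,3.97,-0.34],[0,0,2.3],1],
])

```text
clock: 8.52
ee_pos: [0.4866, -0.3029, 0.1442]
eef_rot: [0.0, 0.999, 0.036, 0.0]
ft_force: [0.2, -0.3, 0.4]
grip_width: 0.0918
```

servo_tool([
  [[-3.71,4.12,-0.33],[0,0,2.3],1],
  [[-3.55,4.27,-0.34],[0,0,2.3],1],
  [[0,0,4.0],[0,0,0],1],
  [[0,0,2.0],[0,0,0],1],
  [[0,0,0],[0,0,0],1],
])

```text
clock: 9.15
ee_pos: [0.4191, -0.3882, 0.0894]
eef_rot: [-0.001, 1.0, -0.004, -0.001]
ft_force: [0.3, -0.4, 0.0]
grip_width: 0.0912
```

```bash
python3 plan.py .4185,-.389,.020,-.5,1;  python3 -c "
from h import *
for n in('top','side'): snap(n,n+'5')
a=cv2.imread('pics/top5.png')[130:250,170:310];b=cv2.imread('pics/side5.png')[110:290,150:400]
cv2.imwrite('pics/c5.png',np.hstack([cv2.resize(a,(350,300)),cv2.resize(b,(417,300))]))"
```

```text
clock 9.15 pos [ 0.4191 -0.3882  0.0894] yaw -0.42 q6 -0.78 F [ 0.3 -0.4  0. ] w 0.0912
[[[-0.02,0.05,3.47],[-0.1,0.1,0.0],1.0],[[-0.04,0.04,3.47],[0,0.0,0.1],1.0]]
```

View pics/c5.png

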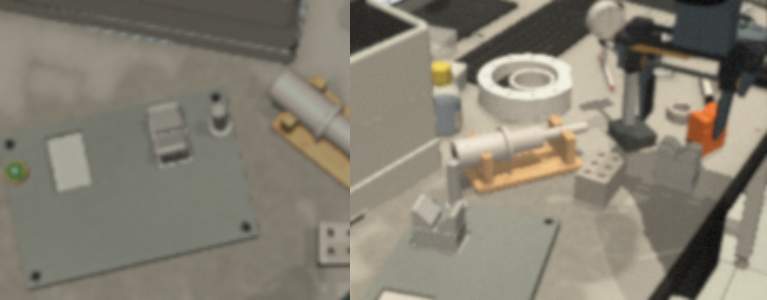

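servo_tool([
  [[-0.02,0.05,3.5],[0,0,0],1],
  [[-0.04,0.04,3.5],[0,0,0],1],
  [[0,0,0],[0,0,0],1],
  [[0,0,0],[0,0,0],-1],
  [[0,0,0],[0,0,0],-1],
], squeeze=35)

```text
clock: 9.88
ee_pos: [0.4198, -0.3909, 0.0224]
eef_rot: [0.001, 1.0, -0.004, 0.001]
ft_force: [-0.3, 0.1, 0.8]
grip_width: 0.0742
```

servo_tool([
  [[0,0,0],[0,0,0],-1],
  [[0,0,0],[0,0,0],-1],
  [[0,0,0],[0,0,0],-1],
])

```text
clock: 10.25
ee_pos: [0.4189, -0.3903, 0.0212]
eef_rot: [0.0, 1.0, -0.004, -0.0]
ft_force: [-3.2, 2.6, 8.8]
grip_width: 0.0539
```

```bash
python3 plan.py .4185,-.389,.16,-.5,-1 .45,-.2,.17,5,-1 .5959,-.0135,.14,13.46,-1; python3 - <<'E'
from h import *
np.set_printoptions(precision=4,suppress=True)
c=load('top5'); a=cv2.imread('pics/top5.png')
cv2.imwrite('pics/z9.png',cv2.resize(a[165:205,220:270],None,fx=12,fy=12,interpolation=cv2.INTER_CUBIC))
E
```

```text
clock 10.25 pos [ 0.4189 -0.3903  0.0212] yaw -0.46 q6 -0.78 F [-3.2  2.6  8.8] w 0.0539
[[[-0.01,-0.04,-4.63],[0.0,0.0,0.0],-1.0],[[-0.02,-0.05,-4.62],[0.0,0.0,0.0],-1.0],[[-0.01,-0.04,-4.63],[0.0,0.0,0.0],-1.0],[[0.75,-4.73,-0.25],[0.0,0.0,-1.4],-1.0],[[0.86,-4.71,-0.25],[0.0,0.0,-1.3],-1.0]]
[[[0.97,-4.69,-0.25],[0.0,0.0,-1.4],-1.0],[[1.09,-4.67,-0.25],[0.0,0.0,-1.4],-1.0],[[4.04,-4.32,0.75],[0.0,0.0,-2.1],-1.0],[[4.2,-4.18,0.75],[0.0,0.0,-2.1],-1.0],[[4.35,-4.01,0.75],[0.0,0.0,-2.1],-1.0]]
[[[4.49,-3.86,0.75],[0.0,0.0,-2.1],-1.0]]
```

View pics/z9.png

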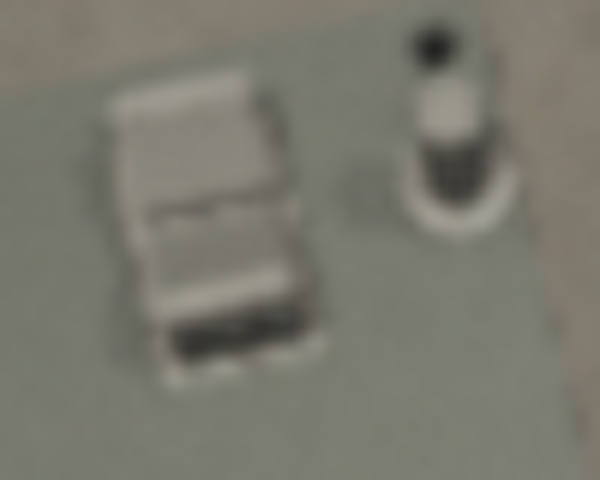

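servo_tool([
  [[-0.01,-0.04,-4.63],[0,0,0],-1],
  [[-0.02,-0.05,-4.62],[0,0,0],-1],
  [[-0.01,-0.04,-4.63],[0,0,0],-1],
  [[0.75,-4.73,-0.25],[0,0,-1.4],-1],
  [[0.86,-4.71,-0.25],[0,0,-1.3],-1],
])

```text
clock: 10.88
ee_pos: [0.434, -0.2934, 0.1648]
eef_rot: [0.0, 1.0, 0.019, 0.0]
ft_force: [-0.1, -0.0, -4.7]
grip_width: 0.0539
```

servo_tool([
  [[0.97,-4.69,-0.25],[0,0,-1.4],-1],
  [[1.09,-4.67,-0.25],[0,0,-1.4],-1],
  [[4.04,-4.32,0.75],[0,0,-2.1],-1],
  [[4.2,-4.18,0.75],[0,0,-2.1],-1],
  [[4.35,-4.01,0.75],[0,0,-2.1],-1],
])

```text
clock: 11.5
ee_pos: [0.56, -0.0582, 0.1466]
eef_rot: [-0.0, 0.995, 0.099, -0.0]
ft_force: [0.2, -0.5, -3.9]
grip_width: 0.0541
```

servo_tool([
  [[4.49,-3.86,0.75],[0,0,-2.1],-1],
  [[0,0,3],[0,0,0],-1],
  [[0,0,3],[0,0,0],-1],
  [[0,0,2],[0,0,0],-1],
  [[0,0,0],[0,0,0],-1],
])

```text
clock: 12.12
ee_pos: [0.5948, -0.0134, 0.0582]
eef_rot: [-0.0, 0.993, 0.117, -0.001]
ft_force: [-0.1, 0.2, -5.2]
grip_width: 0.0542
```

```bash
python3 plan.py .5959,-.0135,.042,13.46,-1;python3 chk.py k4 .0212 .061
```

```text
clock 12.125 pos [ 0.5948 -0.0134  0.0582] yaw 13.42 q6 -0.3 F [-0.1  0.2 -5.2] w 0.0542
[[[0.11,0.04,1.62],[0,0.2,0],-1.0]]
[ 0.59478037 -0.01341834  0.05819247] [-0.07664325  0.17903476 -5.20411887]
```

View pics/k4z.png

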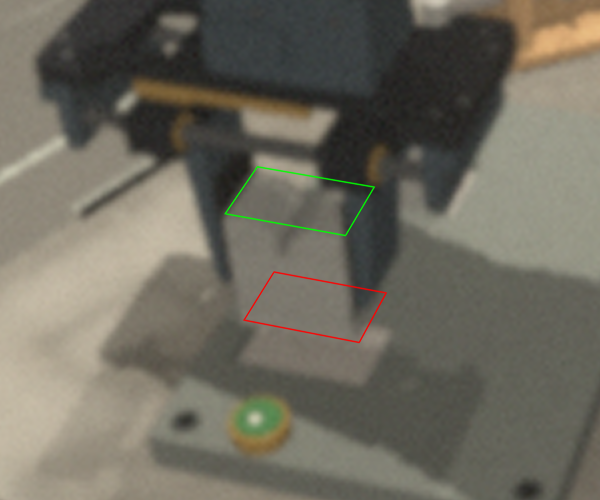

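servo_tool([
  [[0.11,0.1,1.5],[0,0,0],-1],
  [[0,0,0.4],[0,0,0],-1],
  [[0,0,0],[0,0,0],-1],
  [[0,0,0],[0,0,0],-1],
])

```text
clock: 12.68
ee_pos: [0.5974, -0.0141, 0.0408]
eef_rot: [0.0, 0.993, 0.117, 0.0]
ft_force: [-0.0, -0.3, -4.0]
grip_width: 0.0538
```

```bash
python3 plan.py .5959,-.0142,.033,13.46,-1;python3 chk.py k5 .0212 .061
```

```text
clock 12.675 pos [ 0.5974 -0.0141  0.0408] yaw 13.43 q6 -0.3 F [-0.  -0.3 -4. ] w 0.0538
[[[-0.15,-0.03,0.78],[0.0,0,0],-1.0]]
[ 0.597449   -0.01410579  0.04083991] [-0.04715909 -0.28325295 -3.96533153]
```

View pics/k5z.png

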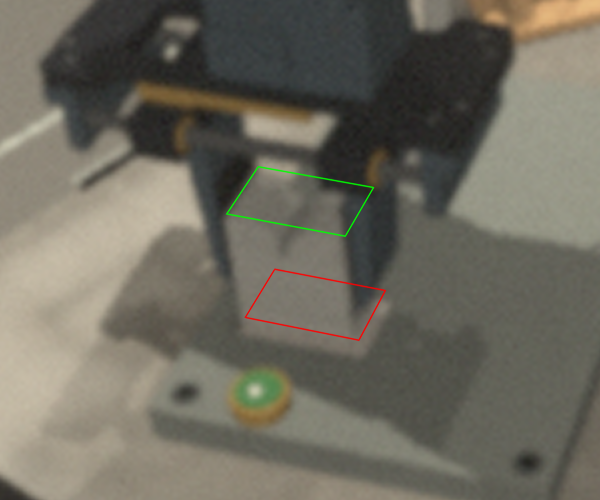

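servo_tool([
  [[-0.12,-0.03,0.4],[0,0,0],-1],
  [[0,0,0.36],[0,0,0],-1],
  [[0,0,0],[0,0,0],-1],
])

```text
clock: 13.1
ee_pos: [0.596, -0.0141, 0.033]
eef_rot: [0.0, 0.993, 0.117, -0.0]
ft_force: [-1.2, 0.5, 1.5]
grip_width: 0.0536
```

```bash
python3 plan.py .5959,-.0142,.033,13.46,-1
```

```text
clock 13.1 pos [ 0.596  -0.0141  0.033 ] yaw 13.44 q6 -0.3 F [-1.2  0.5  1.5] w 0.0536
[[[-0.01,0.01,0.0],[0.0,0.0,0],-1.0]]
```

servo_tool([
  [[0,0,0],[0,0,0],0.3],
  [[0,0,0],[0,0,0],0.3],
  [[0,0,0],[0,0,0],0.5],
  [[0,0,-4],[0,0,0],0.7],
  [[0,0,-6],[0,0,0],1],
])

```text
clock: 13.72
ee_pos: [0.5949, -0.014, 0.1327]
eef_rot: [-0.0, 0.993, 0.117, -0.002]
ft_force: [0.6, 0.7, 1.5]
grip_width: 0.0847
```

```bash
python3 plan.py .596,-.014,.15,13.46,1 .56,-.25,.16,-20,1 .619,-.3234,.12,-40,1 .619,-.3234,.075,-40,1
```

```text
clock 13.725 pos [ 0.5949 -0.014   0.1327] yaw 13.44 q6 -0.3 F [0.6 0.7 1.5] w 0.0847
[[[0.11,0.03,-1.73],[-0.1,0.2,0],1.0],[[-2.25,5.53,-0.25],[0.0,0,8.4],1.0],[[-1.41,5.8,-0.24],[0.0,0,8.3],1.0],[[-0.57,5.94,-0.25],[0.0,0,8.4],1.0],[[0.31,5.96,-0.25],[0.0,0,8.3],1.0]]
[[[4.03,2.44,2.01],[0.0,0,10.0],1.0],[[4.38,1.7,2.0],[0.0,0,10.0],1.0],[[0,0.0,4.5],[0.0,0,0.0],1.0]]
```

servo_tool([
  [[0.11,0.03,-1.73],[0,0,0],1],
  [[-2.25,5.53,-0.25],[0,0,8.4],1],
  [[-1.41,5.8,-0.24],[0,0,8.3],1],
  [[-0.57,5.94,-0.25],[0,0,8.4],1],
  [[0.31,5.96,-0.25],[0,0,8.3],1],
])

```text
clock: 14.35
ee_pos: [0.5603, -0.2518, 0.1597]
eef_rot: [-0.0, 0.984, -0.176, -0.0]
ft_force: [1.1, -0.1, -0.1]
grip_width: 0.0909
```

servo_tool([
  [[4.03,2.44,2.01],[0,0,10.0],1],
  [[4.38,1.7,2.0],[0,0,10.0],1],
  [[0,0,3.5],[0,0,0],1],
  [[0,0,0],[0,0,0],1],
  [[0,0,0],[0,0,0],1],
])

```text
clock: 14.98
ee_pos: [0.6201, -0.3232, 0.0858]
eef_rot: [0.0, 0.94, -0.341, 0.0]
ft_force: [0.7, 0.4, 0.0]
grip_width: 0.091
```

```bash
python3 plan.py .619,-.3234,.029,-40,1;  python3 -c "
from h import *
for n in('top','side'): snap(n,n+'6')
a=cv2.imread('pics/top6.png')[140:270,160:360];b=cv2.imread('pics/side6.png')[130:320,120:400]
cv2.imwrite('pics/c6.png',np.vstack([cv2.resize(a,(460,299)),cv2.resize(b,(460,299))]))"
```

```text
clock 14.975 pos [ 0.6201 -0.3232  0.0858] yaw -39.93 q6 0.18 F [0.7 0.4 0. ] w 0.091
[[[-0.07,0.09,5.68],[0,0,0.1],1.0]]
```

View pics/c6.png

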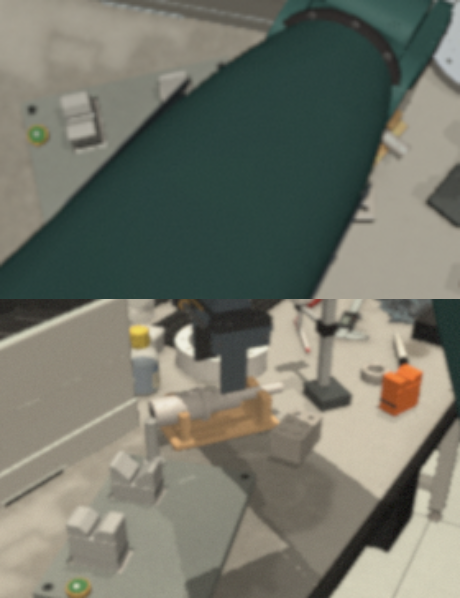

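```bash
python3 -c "
from h import *
b=cv2.imread('pics/side6.png')[150:240,190:310]
cv2.imwrite('pics/z10.png',cv2.resize(b,None,fx=6,fy=6,interpolation=cv2.INTER_CUBIC))"
```

```text
(no output)
```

View pics/z10.png

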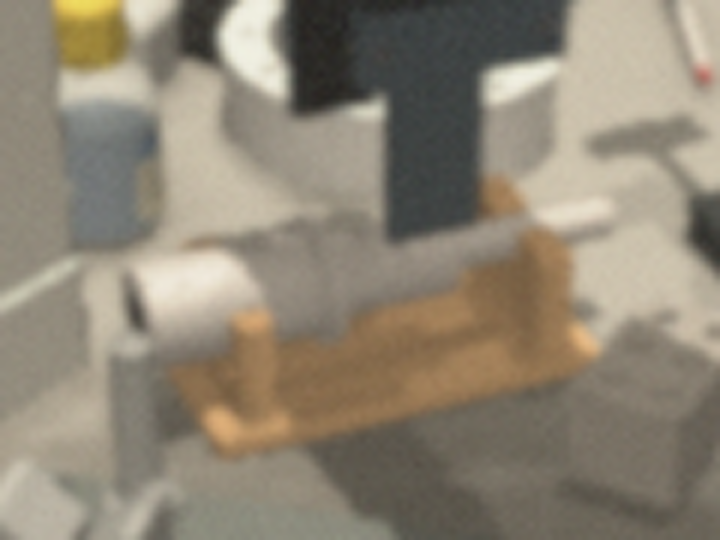

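```bash
python3 -c "
from h import *
c=load('side6');p=np.array([.6201,-.3232,.0858]);y=np.deg2rad(-39.93);ex=np.array([np.cos(y),np.sin(y),0]);ey=np.array([ex[1],-ex[0],0])
for s in(-1,1):
  P=[p+ex*s*.0455+ey*t for t in(-.016,0,.016)]; print(s,((proj(c,P)-[190,150]+.45)*6).round())
  # at desk height where pads end at z=.029
  P=[p+ex*s*.0455+ey*t-[0,0,.057] for t in(-.016,0,.016)]; print(s,((proj(c,P)-[190,150]+.45)*6).round())
"
```

```text
-1 [[387. 239.]
 [428. 230.]
 [470. 222.]]
-1 [[388. 371.]
 [429. 362.]
 [469. 353.]]
1 [[301. 124.]
 [340. 116.]
 [379. 108.]]
1 [[305. 250.]
 [343. 242.]
 [380. 234.]]
```

servo_tool([
  [[-0.07,0.05,3.0],[0,0,0],1],
  [[0,0,2.7],[0,0,0],1],
  [[0,0,0],[0,0,0],1],
  [[0,0,0],[0,0,0],1],
])

```text
clock: 15.58
ee_pos: [0.62, -0.3236, 0.0297]
eef_rot: [0.0, 0.94, -0.342, 0.001]
ft_force: [0.6, 1.1, 0.2]
grip_width: 0.0909
```

servo_tool([
  [[0,0,0],[0,0,0],-1],
  [[0,0,0],[0,0,0],-1],
  [[0,0,0],[0,0,0],-1],
  [[0,0,0],[0,0,0],-1],
  [[0,0,0],[0,0,0],-1],
], squeeze=12)

```text
clock: 16.2
ee_pos: [0.6192, -0.3233, 0.028]
eef_rot: [-0.0, 0.94, -0.342, -0.0]
ft_force: [-0.9, -0.1, -1.1]
grip_width: 0.0441
```

servo_tool([
  [[0,0,0],[0,0,0],-1],
  [[0,0,0],[0,0,0],-1],
  [[0,0,0],[0,0,0],-1],
], squeeze=45)

```text
clock: 16.58
ee_pos: [0.6185, -0.3229, 0.0279]
eef_rot: [-0.0, 0.94, -0.341, -0.001]
ft_force: [-4.0, 3.3, 3.8]
grip_width: 0.0313
```

```bash
python3 -c "
from h import *
snap('side','side7');print(state()['torque'])
b=cv2.imread('pics/side7.png')[150:240,190:310]
cv2.imwrite('pics/z11.png',cv2.resize(b,None,fx=6,fy=6,interpolation=cv2.INTER_CUBIC))"; python3 plan.py .619,-.3234,.15,-40,-1,4
```

```text
[0.43892248 0.88270717 0.57834391]
clock 16.625 pos [ 0.6185 -0.3229  0.0279] yaw -39.91 q6 0.18 F [-4.7  2.7  3.8] w 0.0317
[[[0.01,0.0,-3.05],[0.0,0.0,0.0],-1.0],[[0.01,0.01,-3.06],[0.0,0.0,0.0],-1.0],[[0.01,0.0,-3.05],[0.0,0.1,0.1],-1.0],[[0.02,0.0,-3.05],[0.0,0,0],-1.0]]
```

View pics/z11.png

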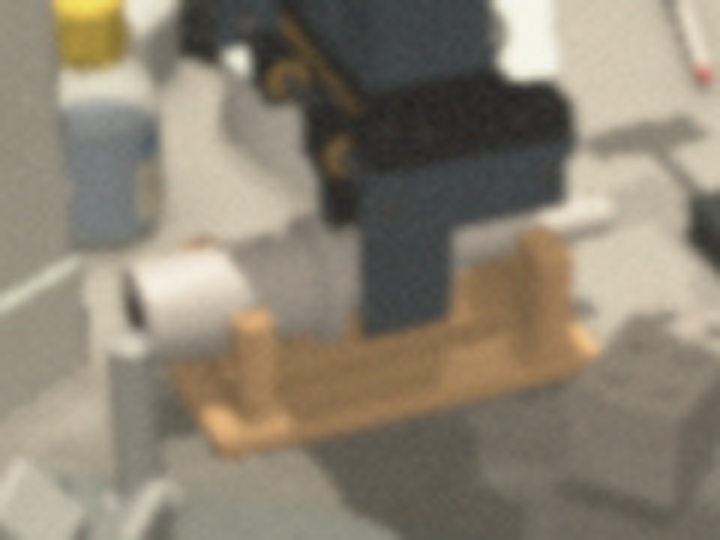

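servo_tool([
  [[0,0,-1.5],[0,0,0],-1],
  [[0,0,-3],[0,0,0],-1],
  [[0,0,-4],[0,0,0],-1],
  [[0,0,-4],[0,0,0],-1],
  [[0,0,0],[0,0,0],-1],
])

```text
clock: 17.25
ee_pos: [0.6209, -0.3243, 0.157]
eef_rot: [0.0, 0.94, -0.342, 0.003]
ft_force: [0.2, 0.6, -4.6]
grip_width: 0.0308
```

```bash
python3 -c "
from h import *
snap('side','side8');print(state()['torque'],state()['ft_force'])
b=cv2.imread('pics/side8.png')[110:240,170:330]
cv2.imwrite('pics/z12.png',cv2.resize(b,None,fx=4.5,fy=4.5,interpolation=cv2.INTER_CUBIC))"; python3 plan.py .56,-.2,.16,-110,-1 .6083,-.0651,.17,-166.54,-1
```

```text
[-0.13854894  0.1125348  -0.00692914] [-0.7976106   0.44307238 -5.55051419]
clock 17.3 pos [ 0.6197 -0.3237  0.1545] yaw -39.97 q6 0.18 F [-0.8  0.4 -5.6] w 0.0314
[[[-1.79,-0.81,-0.08],[0,0,10.0],-1.0],[[-1.9,-0.48,-0.09],[0,0,10.0],-1.0],[[-1.96,-0.14,-0.08],[-0.1,0,10.0],-1.0],[[-1.95,0.19,-0.08],[0.0,-0.1,10.0],-1.0],[[-1.89,0.53,-0.08],[0.0,0.0,10.0],-1.0]]
[[[-1.76,0.86,-0.08],[0,0.0,10.0],-1.0],[[-1.6,1.14,-0.08],[0,0,10.0],-1.0],[[-2.39,0.01,-0.17],[0,0,9.4],-1.0],[[-2.35,0.4,-0.17],[0,0,9.5],-1.0],[[-2.25,0.79,-0.16],[0,0.0,9.4],-1.0]]
[[[-2.1,1.14,-0.17],[0,0.0,9.4],-1.0],[[-1.88,1.47,-0.17],[0,0.0,9.4],-1.0],[[-1.62,1.76,-0.17],[0,0.0,9.5],-1.0]]
```

View pics/z12.png

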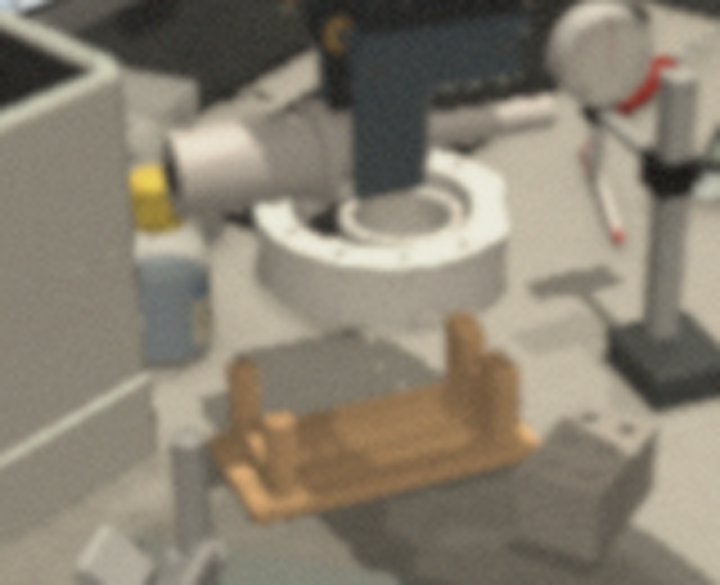

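```bash
python3 plan.py .55,-.27,.155,-100,-1 .6083,-.0651,.15,-166.54,-1
```

```text
clock 17.3 pos [ 0.6197 -0.3237  0.1545] yaw -39.97 q6 0.18 F [-0.8  0.4 -5.6] w 0.0314
[[[-1.47,0.06,-0.01],[0,0,10.0],-1.0],[[-1.43,0.32,-0.02],[0,0,10.0],-1.0],[[-1.35,0.55,-0.01],[-0.1,0,10.0],-1.0],[[-1.24,0.79,-0.01],[0.0,-0.1,10.0],-1.0],[[-1.09,0.99,-0.01],[0.0,0.0,10.0],-1.0]]
[[[-0.89,1.16,-0.01],[0,0,10.0],-1.0],[[-3.03,-0.31,0.07],[0,0,9.5],-1.0],[[-3.04,0.19,0.07],[0,0,9.5],-1.0],[[-2.96,0.68,0.07],[0,0,9.5],-1.0],[[-2.81,1.17,0.07],[0,0.0,9.5],-1.0]]
[[[-2.58,1.62,0.07],[0,0.0,9.5],-1.0],[[-2.27,2.02,0.07],[0,0.0,9.6],-1.0],[[-1.91,2.37,0.08],[0,0.0,9.5],-1.0]]
```

servo_tool([
  [[-1.47,0.06,0],[0,0,10.0],-1],
  [[-1.43,0.32,0],[0,0,10.0],-1],
  [[-1.35,0.55,0],[0,0,10.0],-1],
  [[-1.24,0.79,0],[0,0,10.0],-1],
  [[-1.09,0.99,0],[0,0,10.0],-1],
])

```text
clock: 17.92
ee_pos: [0.5596, -0.2777, 0.1511]
eef_rot: [-0.0, -0.705, 0.709, 0.001]
ft_force: [-0.3, 0.2, -3.9]
grip_width: 0.0313
```

servo_tool([
  [[-0.89,1.16,0],[0,0,10.0],-1],
  [[-3.03,-0.31,0.07],[0,0,9.5],-1],
  [[-3.04,0.19,0.07],[0,0,9.5],-1],
  [[-2.96,0.68,0.07],[0,0,9.5],-1],
  [[-2.81,1.17,0.07],[0,0,9.5],-1],
])

```text
clock: 18.55
ee_pos: [0.5819, -0.1514, 0.1485]
eef_rot: [-0.001, -0.356, 0.934, 0.001]
ft_force: [-0.7, -0.8, -4.5]
grip_width: 0.0316
```

servo_tool([
  [[-2.58,1.62,0.07],[0,0,9.5],-1],
  [[-2.27,2.02,0.07],[0,0,9.6],-1],
  [[-1.91,2.37,0.08],[0,0,9.5],-1],
  [[0,0,0],[0,0,0],-1],
  [[0,0,0],[0,0,0],-1],
])

```text
clock: 19.18
ee_pos: [0.6069, -0.065, 0.1469]
eef_rot: [-0.001, -0.118, 0.993, 0.0]
ft_force: [-0.7, -0.0, -3.7]
grip_width: 0.0312
```

```bash
python3 plan.py .6083,-.0651,.12,-166.54,-1; python3 -c "
from h import *
snap('side','side9');print(state()['torque'],state()['ft_force'])
b=cv2.imread('pics/side9.png')[110:310,80:340]
cv2.imwrite('pics/z13.png',cv2.resize(b,None,fx=2.9,fy=2.9,interpolation=cv2.INTER_CUBIC))"
```

```text
clock 19.175 pos [ 0.6069 -0.065   0.1469] yaw -166.42 q6 2.76 F [-0.7 -0.  -3.7] w 0.0312
[[[-0.14,-0.04,2.69],[0.0,-0.1,0.1],-1.0]]
[0.01162619 0.12771528 0.0267741 ] [-1.30569588  0.3890191  -5.07462145]
```

View pics/z13.png

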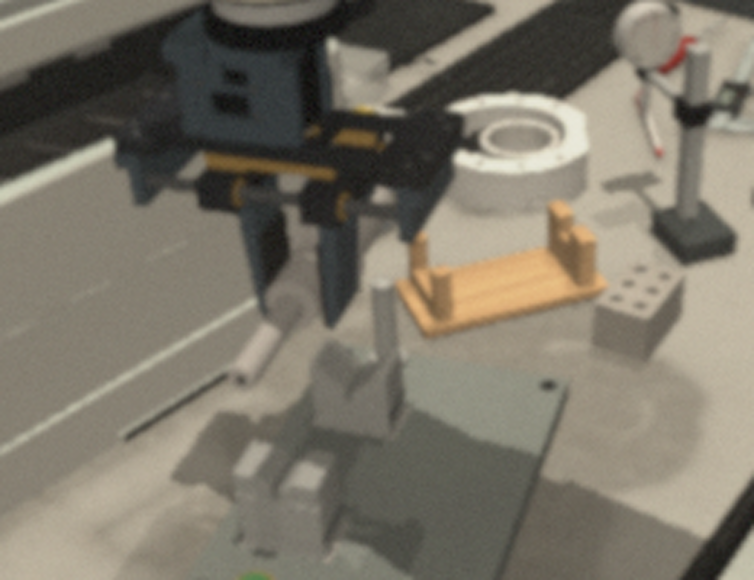

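servo_tool([
  [[-0.14,0,3.0],[0,0,0],-1],
  [[0,0,3.0],[0,0,0],-1],
  [[0,0,0.9],[0,0,0],-1],
  [[0,0,0],[0,0,0],-1],
  [[0,0,0],[0,0,0],-1],
])

```text
clock: 19.85
ee_pos: [0.6098, -0.0648, 0.0801]
eef_rot: [0.001, -0.117, 0.993, -0.0]
ft_force: [-0.2, 0.0, -4.7]
grip_width: 0.0314
```

```bash
python3 plan.py .6084,-.0655,.065,-166.54,-1; python3 -c "
from h import *
snap('side','side10');print(state()['torque'],state()['ft_force'])
b=cv2.imread('pics/side10.png')[170:300,120:300]
cv2.imwrite('pics/z14.png',cv2.resize(b,None,fx=4.2,fy=4.2,interpolation=cv2.INTER_CUBIC))"
```

```text
clock 19.85 pos [ 0.6098 -0.0648  0.0801] yaw -166.56 q6 2.76 F [-0.2  0.  -4.7] w 0.0314
[[[0.15,-0.04,1.51],[0,0.1,0],-1.0]]
[0.09616541 0.10335317 0.00258186] [ 0.16474518  0.1128157  -4.27690548]
```

View pics/z14.png

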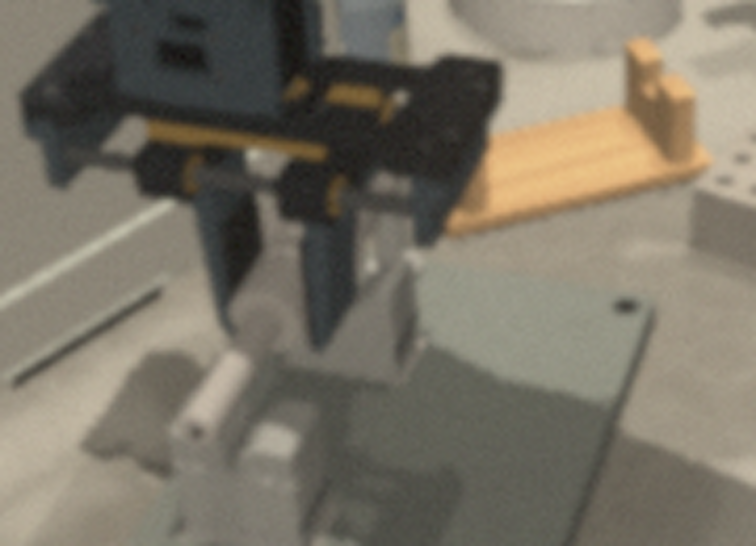

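```bash
cat > ov.py <<'E'
import sys
from h import *
fn,cam,dz=sys.argv[1],sys.argv[2],float(sys.argv[3])
st=state(); c=snap(cam,fn); p=st['ee_pos']; M=R.from_quat(st['eef_rot'][[1,2,3,0]]).as_matrix()
u=M[:,1] if M[1,1]<0 else -M[:,1]   # towards -y world (thick end)
A=p+np.array([0,0,dz])
print(st['ee_pos'],st['ft_force'],'u',u)
f=5
big=cv2.resize(c['image'][:,:,::-1],None,fx=f,fy=f,interpolation=cv2.INTER_CUBIC)
def ln(P,col,cl=True):
    pts=(proj(c,P)+.45)*f; cv2.polylines(big,[(pts*16).astype(np.int32)],cl,col,1,cv2.LINE_AA,4); return pts
pe=ln([A-u*.094,A+u*.098],(0,0,255),False)
n=np.cross(u,[0,0,1]); t=np.linspace(0,2*np.pi,40)
for y,r in((-.094,.008),(.098,.02),(-.024,.016)): ln([A+u*y+r*(n*np.cos(a)+np.array([0,0,1])*np.sin(a)) for a in t],(0,0,255))
th=np.deg2rad(13.46);ex=np.array([np.cos(th),np.sin(th),0]);ey=np.array([-ex[1],ex[0],0])
for b,h,w in((np.array([.6231,-.1269,.012]),.054,.0205),(np.array([.596,-.0141,.012]),.061,.0105)):
    for s in(1,-1):
        ln([b+ex*x+ey*s*.016+[0,0,z] for x,z in((-.027,0),(.027,0),(.027,h),(w,h),(0,h-w),(-w,h),(-.027,h))],(0,255,0))
m=pe.mean(0).astype(int)
x0,y0=max(m[0]-375,0),max(m[1]-300,0)
cv2.imwrite(f'pics/{fn}z.png',big[y0:y0+590,x0:x0+750])
E
python3 ov.py o1 side .0181
```

```text
[ 0.6098127  -0.06469534  0.08019952] [ 0.16474518  0.1128157  -4.27690548] u [ 2.32470401e-01 -9.72603268e-01  6.28777220e-04]
```

View pics/o1z.png

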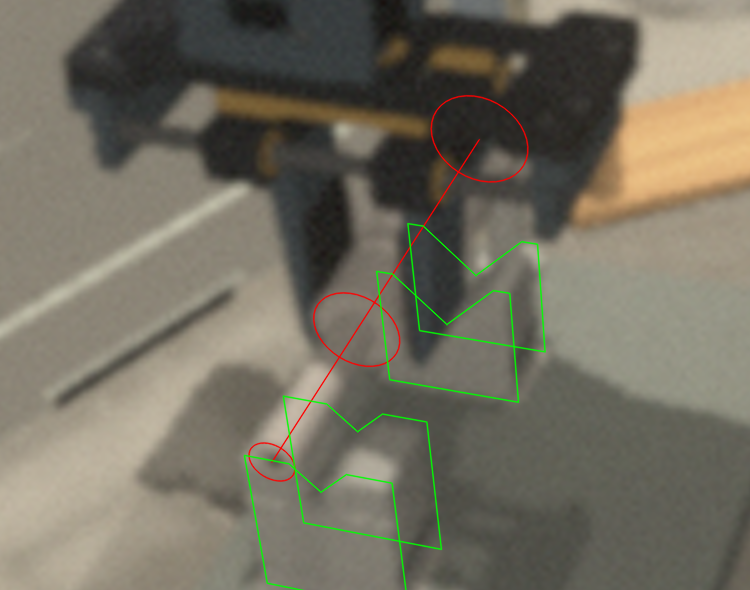

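servo_tool([
  [[0.14,-0.04,1.2],[0,0,0],-1],
  [[0,0,0.6],[0,0,0],-1],
  [[0,0,0],[0,0,0],-1],
  [[0,0,0],[0,0,0],-1],
])

```text
clock: 20.45
ee_pos: [0.6079, -0.0652, 0.061]
eef_rot: [-0.0, -0.117, 0.993, 0.0]
ft_force: [0.7, 1.0, -5.1]
grip_width: 0.0313
```

```bash
python3 plan.py .6084,-.0655,.0561,-166.54,-1; python3 ov.py o2 side .0181
```

```text
clock 20.45 pos [ 0.6079 -0.0652  0.061 ] yaw -166.56 q6 2.76 F [ 0.7  1.  -5.1] w 0.0313
[[[-0.04,-0.04,0.49],[0.0,0,0],-1.0]]
[ 0.60787901 -0.06517757  0.06101318] [ 0.746801    0.95264573 -5.08996798] u [ 2.32396290e-01 -9.72621182e-01 -2.97013063e-05]
```

View pics/o2z.png

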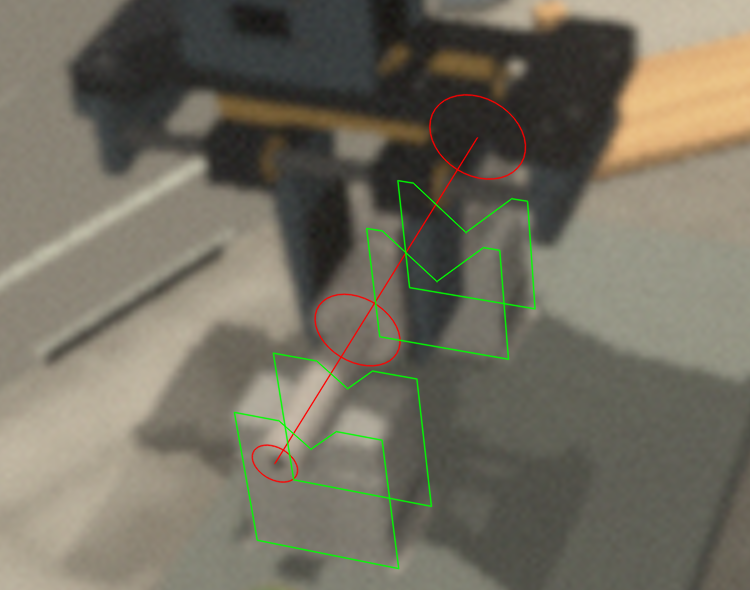

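servo_tool([
  [[-0.04,-0.04,0.25],[0,0,0],-1],
  [[0,0,0.15],[0,0,0],-1],
  [[0,0,0],[0,0,0],-1],
])

```text
clock: 20.88
ee_pos: [0.6082, -0.0655, 0.0569]
eef_rot: [-0.0, -0.117, 0.993, 0.0]
ft_force: [0.2, -0.6, -5.7]
grip_width: 0.0315
```

```bash
python3 -c "
from h import *
s=state();print(s['ee_pos'],s['ft_force'],s['torque'])"
```

```text
[ 0.60822829 -0.06548224  0.0569044 ] [ 0.23744414 -0.60650454 -5.72956772] [0.08561306 0.14955654 0.01506361]
```

servo_tool([
  [[0,0,0.08],[0,0,0],-1],
  [[0,0,0],[0,0,0],-1],
])

```text
clock: 21.12
ee_pos: [0.6083, -0.0655, 0.0563]
eef_rot: [0.0, -0.117, 0.993, -0.0]
ft_force: [-0.2, 0.3, -3.7]
grip_width: 0.0314
```

```bash
python3 -c "
from h import *
s=state();print(s['ee_pos'],s['ft_force'],s['torque'])"
```

```text
[ 0.60832961 -0.0654821   0.05625332] [-0.24988193  0.31629161 -3.66916558] [0.05143608 0.15093763 0.01722819]
```

servo_tool([
  [[0,0,0.06],[0,0,0],-1],
  [[0,0,0],[0,0,0],-1],
])

```text
clock: 21.38
ee_pos: [0.6086, -0.0655, 0.056]
eef_rot: [0.0, -0.117, 0.993, -0.0]
ft_force: [-1.5, 1.5, 1.7]
grip_width: 0.0313
```

```bash
python3 ov.py o3 side .0181; python3 ov.py o3t top .0181
```

```text
[ 0.60857471 -0.06547331  0.05596183] [-1.50414161  1.53774896  1.71377022] u [ 2.32190689e-01 -9.72670279e-01  1.07096649e-04]
[ 0.60854707 -0.06546833  0.05593099] [-1.1544299   0.56544254  2.24834952] u [ 2.32194690e-01 -9.72669326e-01  8.64356747e-05]
```

View pics/o3z.png

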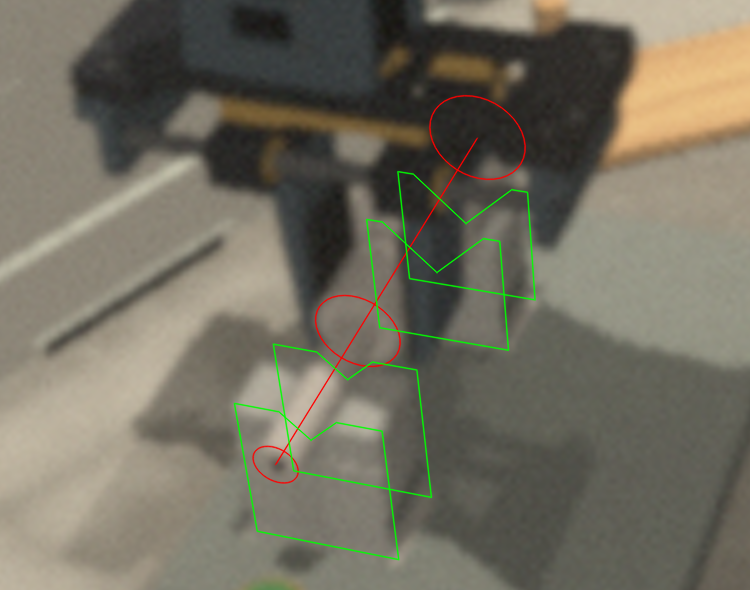

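servo_tool([
  [[0,0,0],[0,0,0],-0.1],
  [[0,0,0],[0,0,0],0],
  [[0,0,0],[0,0,0],0.5],
  [[0,0,-1],[0,0,0],0.7],
  [[0,0,-4],[0,0,0],1],
])

```text
clock: 22.1
ee_pos: [0.607, -0.0653, 0.105]
eef_rot: [-0.002, -0.117, 0.993, 0.0]
ft_force: [-0.2, 0.2, 0.2]
grip_width: 0.0727
```

servo_tool([
  [[0,0,-5],[0,0,0],1],
  [[0,0,-5],[0,0,0],1],
  [[0,0,0],[0,0,0],1],
])

```text
clock: 22.48
ee_pos: [0.6105, -0.0658, 0.2105]
eef_rot: [0.003, -0.117, 0.993, -0.001]
ft_force: [1.1, -0.1, -0.5]
grip_width: 0.0913
```

```bash
python3 plan.py .51,-.3,.22,-145,1 .524,-.47,.22,-129.5,1
```

```text
clock 22.475 pos [ 0.6105 -0.0658  0.2105] yaw -166.56 q6 2.76 F [ 1.1 -0.1 -0.5] w 0.0913
[[[3.04,-4.09,-0.2],[0,0.1,-4.3],1.0],[[3.34,-3.85,-0.19],[-0.1,0.0,-4.3],1.0],[[3.62,-3.59,-0.2],[0,0.1,-4.3],1.0],[[3.88,-3.3,-0.2],[-0.1,0.1,-4.4],1.0],[[4.12,-3.0,-0.19],[0,0.0,-4.3],1.0]]
[[[2.87,-4.91,0.0],[0,0.0,-5.2],1.0],[[3.31,-4.62,0.0],[0,0.0,-5.1],1.0],[[3.7,-4.32,0.0],[0,0.0,-5.2],1.0]]
```

servo_tool([
  [[3.04,-4.09,-0.2],[0,0,-4.3],1],
  [[3.34,-3.85,-0.2],[0,0,-4.3],1],
  [[3.62,-3.59,-0.2],[0,0,-4.3],1],
  [[3.88,-3.3,-0.2],[0,0,-4.4],1],
  [[4.12,-3.0,-0.2],[0,0,-4.3],1],
])

```text
clock: 23.1
ee_pos: [0.5067, -0.3009, 0.2153]
eef_rot: [-0.0, -0.302, 0.953, 0.0]
ft_force: [1.4, -0.2, -0.9]
grip_width: 0.0913
```

servo_tool([
  [[2.87,-4.91,0],[0,0,-5.2],1],
  [[3.31,-4.62,0],[0,0,-5.1],1],
  [[3.7,-4.32,0],[0,0,-5.2],1],
  [[0,0,0],[0,0,0],1],
  [[0,0,0],[0,0,0],1],
])

```text
clock: 23.72
ee_pos: [0.5213, -0.469, 0.2148]
eef_rot: [-0.0, -0.426, 0.905, 0.001]
ft_force: [0.1, 0.4, -0.0]
grip_width: 0.0912
```

```bash
python3 plan.py .524,-.47,.2,-129.5,1; python3 -c "
from h import *
for n in('top','side'): snap(n,n+'11')
a=cv2.imread('pics/top11.png')[130:260,160:360];b=cv2.imread('pics/side11.png')[80:300,130:400]
cv2.imwrite('pics/c11.png',np.hstack([cv2.resize(a,(350,228)),cv2.resize(b,(432,352))[:228] if 0 else cv2.resize(b,(280,228))]))
cv2.imwrite('pics/z15.png',cv2.resize(b[100:],None,fx=2.9,fy=2.9,interpolation=cv2.INTER_CUBIC))
cv2.imwrite('pics/z16.png',cv2.resize(cv2.imread('pics/top11.png')[160:215,180:280],None,fx=7.5,fy=7.5,interpolation=cv2.INTER_CUBIC))
cv2.imwrite('pics/z17.png',cv2.resize(cv2.imread('pics/side11.png')[60:205,230:390],None,fx=4,fy=4,interpolation=cv2.INTER_CUBIC))
"
```

```text
clock 23.725 pos [ 0.5213 -0.469   0.2148] yaw -129.52 q6 1.49 F [ 0.1  0.4 -0. ] w 0.0912
[[[-0.09,-0.27,1.48],[0.1,0.0,0],1.0]]
```

View pics/z15.png

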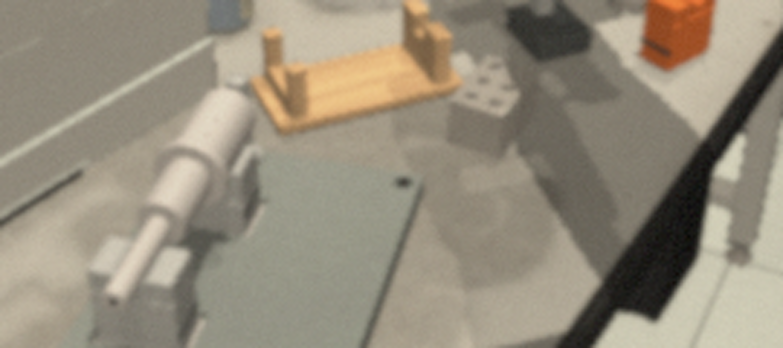

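View pics/z16.png

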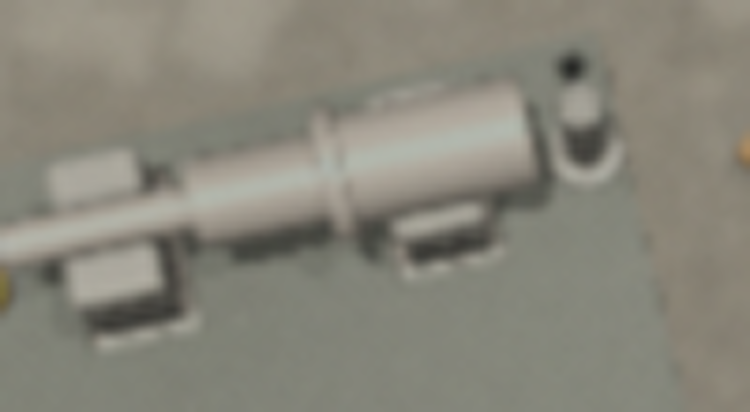

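View pics/z17.png

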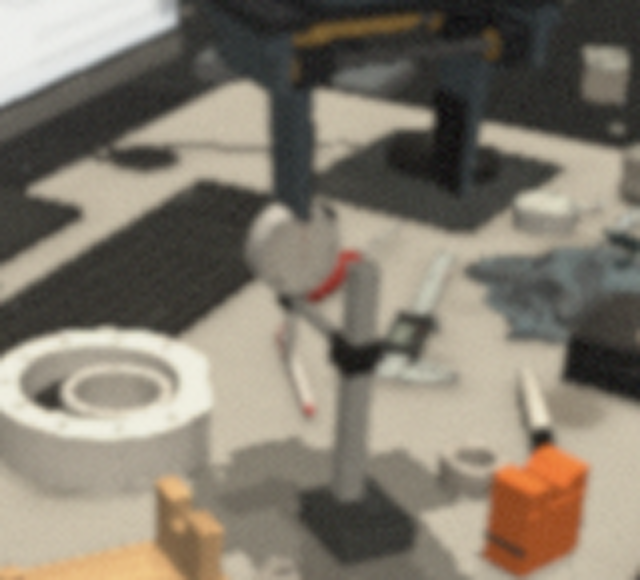

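```bash
python3 - <<'E'
from h import *
np.set_printoptions(precision=4,suppress=True)
c=load('top11'); Z=lambda p:np.array(p)/7.5+[180-.45,160-.45]
ce=np.array([.5686,-.0797]);th=np.deg2rad(13.46);M=np.array([[np.cos(th),-np.sin(th)],[np.sin(th),np.cos(th)]])
for n,p,z in[('thick end up',(524,88),.074),('thick end mid',(533,130),.074),('lo',(540,178),.074),('post top',(580,100),.091),('foot',(588,150),.024),('body end',(190,200),.074),('collar',(318,115),.074),('collar2',(350,225),.074)]:
    print(n,((onz(c,[Z(p)],z)[0,:2]-ce)@M*1000).round(1))
# blocks front top edges
for n,p,z in[('hiF',(65,265),.073),('hiF2',(160,250),.073),('hiFb',(70,305),.073),('hiFb2',(163,290),.073),('loFb',(405,240),.066),('loFb2',(488,220),.066)]:
    print(n,((onz(c,[Z(p)],z)[0,:2]-ce)@M*1000).round(1))
E
```

```text
thick end up [ 58.  -98.5]
thick end mid [ 42.1 -98.2]
lo [ 24.3 -96.8]
post top [  44.4 -116.6]
foot [  43.3 -116.9]
body end [44.7 26.3]
collar [ 65.  -24.5]
collar2 [ 22.9 -27.3]
hiF [31.8 74.4]
hiF2 [29.5 40.4]
hiFb [17.2 75.4]
hiFb2 [15.  42.3]
loFb [ 15.  -44.9]
loFb2 [ 15.4 -75.4]
```

```bash
python3 - <<'E'
from h import *
np.set_printoptions(precision=1,suppress=True,linewidth=200)
c=load('top11'); g=cv2.cvtColor(c['image'],cv2.COLOR_RGB2GRAY).astype(np.float32)
ce=np.array([.5686,-.0797]);th=np.deg2rad(13.46);M=np.array([[np.cos(th),-np.sin(th)],[np.sin(th),np.cos(th)]])
def prof(ys,xs,z):
    P=[[*(ce+M@np.array([x,y])/1000),z] for y in ys for x in xs]
    p=proj(c,P).astype(np.float32); v=cv2.remap(g,p[:,0].reshape(len(ys),-1),p[:,1].reshape(len(ys),-1),cv2.INTER_CUBIC); return v.mean(1)
ys=np.arange(-84,-113,-1); print(np.c_[ys,prof(ys,np.arange(36,50),.092)].T)
print('with steep'); 
ys=np.arange(30,14,-1); print(np.c_[ys,prof(ys,[30,31,32,54,55],.074)].T)   # shoulder body->thin
ys=np.arange(-14,-36,-1); print('collar',np.c_[ys,prof(ys,np.r_[20:23,62:65],.074)].T)
# known: same profile at cradle
c=load('top0'); g=cv2.cvtColor(c['image'],cv2.COLOR_RGB2GRAY).astype(np.float32)
C=np.array([.6192,-.3234]); a=np.deg2rad(50.1); u=np.array([np.cos(a),np.sin(a)]); n=np.array([-u[1],u[0]])
def prof2(ys,xs,z):
    P=[[*(C+(u*y+n*x)/1000),z] for y in ys for x in xs]; p=proj(c,P).astype(np.float32)
    return cv2.remap(g,p[:,0].reshape(len(ys),-1),p[:,1].reshape(len(ys),-1),cv2.INTER_CUBIC).mean(1)
ys=np.arange(84,113); print('cradle',np.c_[ys,prof2(ys,np.arange(-7,8),.064)].T)
E
```

```text
[[ -84.   -85.   -86.   -87.   -88.   -89.   -90.   -91.   -92.   -93.   -94.   -95.   -96.   -97.   -98.   -99.  -100.  -101.  -102.  -103.  -104.  -105.  -106.  -107.  -108.  -109.  -110.  -111.
  -112. ]
 [ 175.3  175.3  175.4  175.6  175.8  175.9  176.1  176.2  175.8  173.8  168.4  158.1  142.8  125.5  111.7  105.2  106.   111.8  119.1  124.7  127.1  126.8  126.   125.5  126.6  130.4  136.2  142.6
   147.5]]
with steep
[[ 30.   29.   28.   27.   26.   25.   24.   23.   22.   21.   20.   19.   18.   17.   16.   15. ]
 [ 93.1  97.5 104.  112.2 122.  129.5 135.1 139.  139.9 139.6 139.1 138.6 138.4 138.4 139.1 139.7]]
collar [[-14.  -15.  -16.  -17.  -18.  -19.  -20.  -21.  -22.  -23.  -24.  -25.  -26.  -27.  -28.  -29.  -30.  -31.  -32.  -33.  -34.  -35. ]
 [ 97.6  97.7  98.1  97.4  98.  101.4 106.2 112.7 119.9 125.5 129.6 130.2 127.  121.7 115.2 108.2 102.4 100.4  99.7 100.  100.5 100.4]]
cradle [[ 84.   85.   86.   87.   88.   89.   90.   91.   92.   93.   94.   95.   96.   97.   98.   99.  100.  101.  102.  103.  104.  105.  106.  107.  108.  109.  110.  111.  112. ]
 [146.8 146.7 146.5 146.6 146.7 146.6 146.6 146.8 147.1 147.1 146.2 144.1 140.6 136.  130.7 126.  122.5 120.5 119.8 119.8 120.3 120.6 120.5 120.1 119.8 119.8 119.7 119.2 118.3]]
```

servo_tool([
  [[-0.09,-0.27,3.0],[0,0,0],1],
  [[0,0,3.0],[0,0,0],1],
  [[0,0,1.9],[0,0,0],1],
  [[0,0,0],[0,0,0],1],
  [[0,0,0],[0,0,0],1],
])

```text
clock: 24.45
ee_pos: [0.525, -0.4709, 0.1378]
eef_rot: [0.0, -0.427, 0.904, -0.001]
ft_force: [0.3, -0.5, -0.0]
grip_width: 0.0913
```

```bash
python3 plan.py .524,-.47,.135,-129.5,1; python3 -c "
from h import *
snap('side','side12')
cv2.imwrite('pics/z18.png',cv2.resize(cv2.imread('pics/side12.png')[60:205,230:390],None,fx=4,fy=4,interpolation=cv2.INTER_CUBIC))
"
```

```text
clock 24.45 pos [ 0.525  -0.4709  0.1378] yaw -129.45 q6 1.5 F [ 0.3 -0.5 -0. ] w 0.0913
[[[0,0.14,0.28],[-0.1,0,0.0],1.0]]
```

View pics/z18.png

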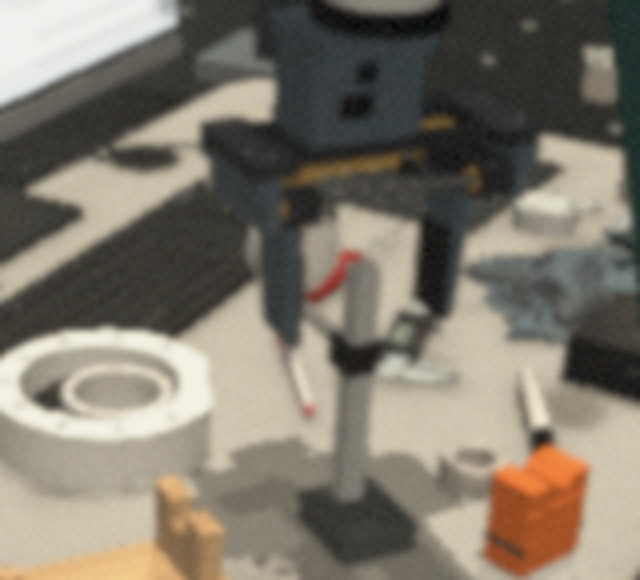

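Fingers straddle the column above the clamp. Closing gently, then firmly.

servo_tool([
  [[0,0.1,0.1],[0,0,0],-0.3],
  [[0,0,0],[0,0,0],-0.5],
  [[0,0,0],[0,0,0],-0.6],
  [[0,0,0],[0,0,0],-1],
  [[0,0,0],[0,0,0],-1],
], squeeze=8)

```text
clock: 25.12
ee_pos: [0.5237, -0.4701, 0.1357]
eef_rot: [-0.0, -0.427, 0.904, -0.0]
ft_force: [-0.0, -0.2, -0.2]
grip_width: 0.0446
```

servo_tool([
  [[0,0,0],[0,0,0],-1],
  [[0,0,0],[0,0,0],-1],
  [[0,0,0],[0,0,0],-1],
  [[0,0,0],[0,0,0],-1],
  [[0,0,0],[0,0,0],-1],
], squeeze=50)

```text
clock: 25.75
ee_pos: [0.5238, -0.47, 0.1356]
eef_rot: [0.0, -0.427, 0.904, -0.0]
ft_force: [0.9, -0.4, 0.1]
grip_width: 0.0157
```

```bash
python3 plan.py .524,-.47,.28,-129.5,-1
```

```text
clock 25.75 pos [ 0.5238 -0.47    0.1356] yaw -129.46 q6 1.49 F [ 0.9 -0.4  0.1] w 0.0157
[[[-0.01,-0.01,-4.81],[0,0.0,0.0],-1.0],[[0,0,-4.82],[0,0.0,0.0],-1.0],[[-0.01,-0.01,-4.81],[0,0.0,0.0],-1.0]]
```

servo_tool([
  [[0,0,-2],[0,0,0],-1],
  [[0,0,-4],[0,0,0],-1],
  [[0,0,-4.5],[0,0,0],-1],
  [[0,0,-4],[0,0,0],-1],
  [[0,0,0],[0,0,0],-1],
])

```text
clock: 26.38
ee_pos: [0.5247, -0.4711, 0.2847]
eef_rot: [0.001, -0.427, 0.904, -0.003]
ft_force: [-0.4, -0.1, -6.9]
grip_width: 0.0157
```

```bash
python3 plan.py .527,-.087,.28,-76.54,-1,9; python3 -c "
from h import *
snap('side','side13');print(state()['torque'])
cv2.imwrite('pics/z19.png',cv2.resize(cv2.imread('pics/side13.png')[20:205,220:400],None,fx=3.2,fy=3.2,interpolation=cv2.INTER_CUBIC))
"
```

```text
clock 26.375 pos [ 0.5247 -0.4711  0.2847] yaw -129.46 q6 1.49 F [-0.4 -0.1 -6.9] w 0.0157
[[[-3.31,2.69,0.04],[0,0,-5.9],-1.0],[[-3.57,2.34,0.03],[-0.1,0,-5.9],-1.0],[[-3.79,1.96,0.04],[0.0,-0.1,-5.8],-1.0],[[-3.97,1.57,0.04],[0,0.0,-5.9],-1.0],[[-4.11,1.14,0.05],[-0.1,0,-5.9],-1.0]]
[[[-4.21,0.73,0.05],[0.0,0,-5.9],-1.0],[[-4.26,0.28,0.05],[0,0,-5.9],-1.0],[[-4.26,-0.15,0.04],[-0.1,-0.1,-5.8],-1.0],[[-4.23,-0.59,0.06],[0.0,0.0,-5.9],-1.0]]
[0.10306996 0.20113206 0.02438171]
```

View pics/z19.png

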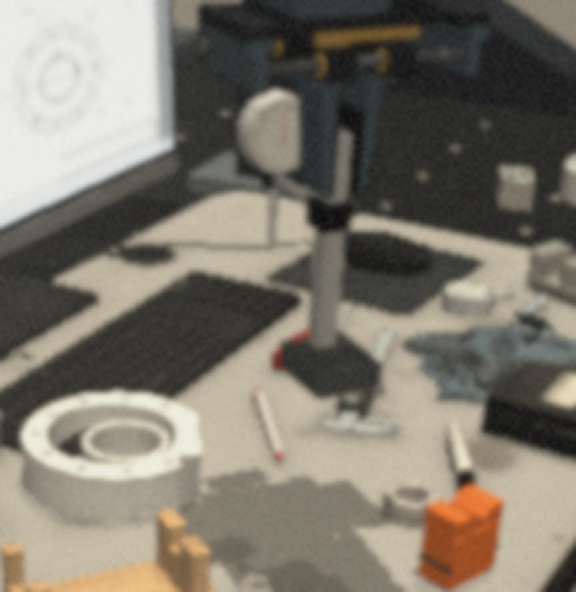

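servo_tool([
  [[-3.31,2.69,0],[0,0,-5.9],-1],
  [[-3.57,2.34,0],[0,0,-5.9],-1],
  [[-3.79,1.96,0],[0,0,-5.8],-1],
  [[-3.97,1.57,0],[0,0,-5.9],-1],
  [[-4.11,1.14,0],[0,0,-5.9],-1],
])

```text
clock: 27.05
ee_pos: [0.5237, -0.2548, 0.2783]
eef_rot: [-0.001, -0.644, 0.765, 0.002]
ft_force: [0.5, 0.7, -7.0]
grip_width: 0.0157
```

servo_tool([
  [[-4.21,0.73,0],[0,0,-5.9],-1],
  [[-4.26,0.28,0],[0,0,-5.9],-1],
  [[-4.26,-0.15,0],[0,0,-5.8],-1],
  [[-4.23,-0.59,0],[0,0,-5.9],-1],
  [[0,0,0],[0,0,0],-1],
])

```text
clock: 27.68
ee_pos: [0.5246, -0.0836, 0.2785]
eef_rot: [0.001, 0.786, -0.618, -0.002]
ft_force: [-1.7, 1.2, -7.6]
grip_width: 0.0157
```

servo_tool([
  [[0,0,0],[0,0,0],-1],
  [[0,0,0],[0,0,0],-1],
])

```text
clock: 27.92
ee_pos: [0.5257, -0.0867, 0.28]
eef_rot: [0.0, 0.785, -0.62, -0.0]
ft_force: [-0.7, 0.5, -7.6]
grip_width: 0.0161
```

```bash
python3 plan.py .5272,-.087,.2,-76.54,-1; python3 -c "
from h import *
snap('side','side14');print(state()['torque'])
cv2.imwrite('pics/z20.png',cv2.resize(cv2.imread('pics/side14.png')[60:310,100:350],None,fx=2.4,fy=2.4,interpolation=cv2.INTER_CUBIC))
"
```

```text
clock 27.925 pos [ 0.5257 -0.0867  0.28  ] yaw -76.65 q6 1.13 F [-0.7  0.5 -7.6] w 0.0161
[[[0.03,-0.07,4.0],[0.0,0.0,-0.1],-1.0],[[0.03,-0.08,4.0],[0.1,0.0,0],-1.0]]
[-0.06656391  0.12297846  0.03705434]
```

View pics/z20.png

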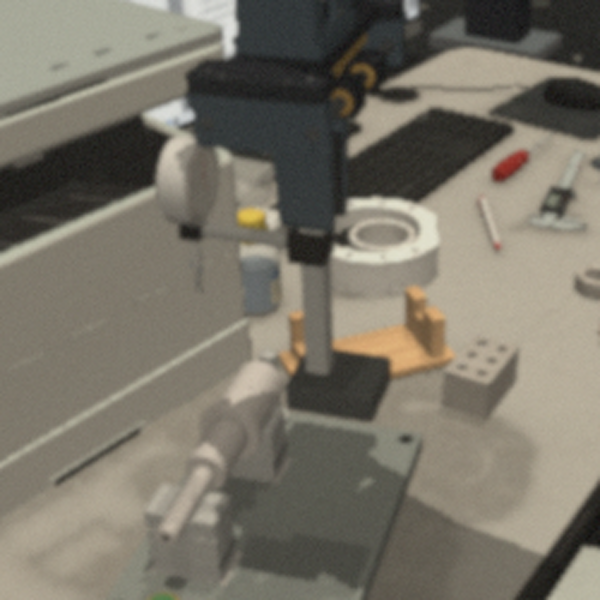

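servo_tool([
  [[0.03,-0.07,3.5],[0,0,-0.1],-1],
  [[0.03,-0.08,3.5],[0,0,0],-1],
  [[0,0,2.5],[0,0,0],-1],
  [[0,0,0],[0,0,0],-1],
  [[0,0,0],[0,0,0],-1],
])

```text
clock: 28.6
ee_pos: [0.5282, -0.0867, 0.1866]
eef_rot: [-0.0, 0.785, -0.619, 0.001]
ft_force: [0.6, -0.1, -6.4]
grip_width: 0.0155
```

```bash
python3 plan.py .5272,-.087,.16,-76.54,-1; cat > ov2.py <<'E'
import sys
from h import *
st=state(); c=snap('side',sys.argv[1]); p=st['ee_pos']; M=R.from_quat(st['eef_rot'][[1,2,3,0]]).as_matrix()
ey=-M[:,0]; ex=np.cross(ey,[0,0,1]); ex=ex/np.linalg.norm(ex); ez=-M[:,2]; b=p-ez*.1356
if ex[0]<0: ex=-ex
print('torque',st['torque'],'ex',ex)
f=5; big=cv2.resize(c['image'][:,:,::-1],None,fx=f,fy=f,interpolation=cv2.INTER_CUBIC)
def ln(P,col,cl=True):
    pts=(proj(c,P)+.45)*f; cv2.polylines(big,[(pts*16).astype(np.int32)],cl,col,1,cv2.LINE_AA,4); return pts
for z in(0,.022): ln([b+ex*x+ey*y+ez*z for x,y in((-.045,-.026),(.017,-.026),(.017,.026),(-.045,.026))],(0,0,255))
for x,y in((-.008,.008),(.008,.008),(-.008,-.008),(.008,-.008)): ln([b+ex*x+ey*y+ez*.022,b+ex*x+ey*y+ez*.13],(0,255,255),False)
t=ln([b+ex*.084+ez*.068,b+ex*.084+ez*.086],(255,0,255),False)
th=np.deg2rad(13.46);bx=np.array([np.cos(th),np.sin(th),0]);by=np.array([-bx[1],bx[0],0]);O=np.array([.5686,-.0797,0])
ln([O+bx*.042+by*y+[0,0,.09] for y in(-.0217,.0263)],(0,255,0),False)
ln([O+bx*.042+by*y+[0,0,.09] for y in(.0013,.0033)],(255,0,0),False)
ln([O+bx*x+by*y+[0,0,.018] for x,y in((-.088,-.13),(.088,-.13),(.088,.13),(-.088,.13))],(0,255,0))
m=t[0].astype(int); x0,y0=max(m[0]-250,0),max(m[1]-230,0)
cv2.imwrite(f'pics/{sys.argv[1]}z.png',big[y0:y0+590,x0:x0+760])
E
python3 ov2.py q1
```

```text
clock 28.6 pos [ 0.5282 -0.0867  0.1866] yaw -76.5 q6 1.13 F [ 0.6 -0.1 -6.4] w 0.0155
[[[0.01,0.11,2.66],[-0.1,0,0.0],-1.0]]
torque [-0.06674705  0.07557768 -0.04204772] ex [ 0.97236829  0.23345217 -0.        ]
```

View pics/q1z.png

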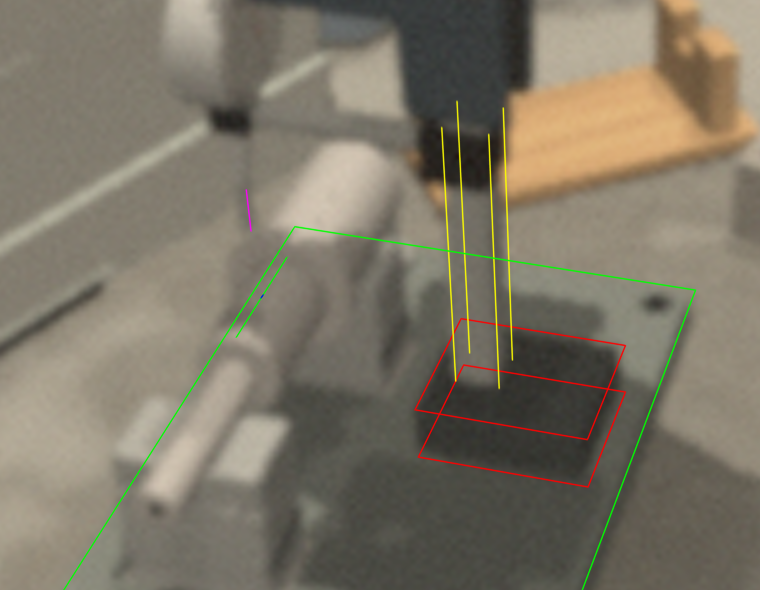

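servo_tool([
  [[0,0.08,1.5],[0,0,0],-1],
  [[0,0,1.2],[0,0,0],-1],
  [[0,0,0],[0,0,0],-1],
  [[0,0,0],[0,0,0],-1],
])

```text
clock: 29.15
ee_pos: [0.5269, -0.0864, 0.1587]
eef_rot: [0.0, 0.786, -0.619, -0.0]
ft_force: [0.0, 0.1, -6.4]
grip_width: 0.0157
```

```bash
python3 plan.py .5272,-.087,.1536,-76.54,-1; python3 ov2.py q2
```

```text
clock 29.15 pos [ 0.5269 -0.0864  0.1587] yaw -76.46 q6 1.13 F [ 0.   0.1 -6.4] w 0.0157
[[[0.07,-0.01,0.51],[0.0,0.0,0.1],-1.0]]
torque [-0.0611664   0.13475176 -0.00887121] ex [ 0.97221396  0.23409405 -0.        ]
```

View pics/q2z.png

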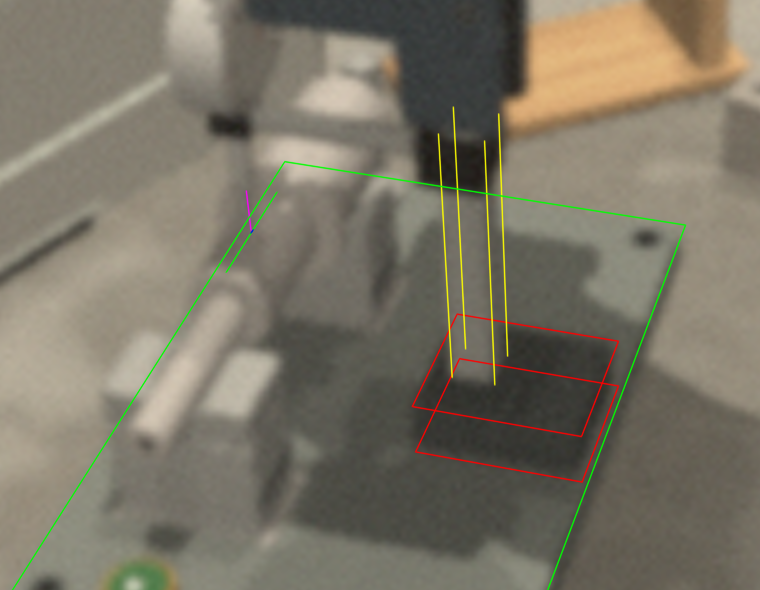

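servo_tool([
  [[0.05,0,0.25],[0,0,0],-1],
  [[0,0,0.2],[0,0,0],-1],
  [[0,0,0],[0,0,0],-1],
  [[0,0,0],[0,0,0],-1],
])

```text
clock: 29.7
ee_pos: [0.527, -0.0869, 0.1542]
eef_rot: [-0.0, 0.786, -0.619, 0.0]
ft_force: [0.3, -0.3, -5.7]
grip_width: 0.0159
```

```bash
python3 plan.py .5272,-.087,.1536,-76.54,-1; python3 ov2.py q3
```

```text
clock 29.7 pos [ 0.527  -0.0869  0.1542] yaw -76.46 q6 1.13 F [ 0.3 -0.3 -5.7] w 0.0159
[[[0.01,-0.01,0.06],[0,0,0.1],-1.0]]
torque [-0.11587485 -0.0235121  -0.05123709] ex [ 0.9722259   0.23404442 -0.        ]
```

servo_tool([
  [[0,0,0.06],[0,0,0],-1],
  [[0,0,0],[0,0,0],-1],
])

```text
clock: 30.0
ee_pos: [0.5273, -0.0869, 0.1539]
eef_rot: [-0.0, 0.786, -0.619, 0.0]
ft_force: [1.2, -0.1, -1.1]
grip_width: 0.0157
```

servo_tool([
  [[0,0,0.04],[0,0,0],-1],
  [[0,0,0],[0,0,0],-1],
])

```text
clock: 30.25
ee_pos: [0.5275, -0.0869, 0.1538]
eef_rot: [-0.0, 0.786, -0.619, 0.0]
ft_force: [-0.2, 1.6, 7.4]
grip_width: 0.0158
```

servo_tool([
  [[0,0,-0.04],[0,0,0],-1],
  [[0,0,0],[0,0,0],-0.5],
  [[0,0,0],[0,0,0],-0.2],
  [[0,0,0],[0,0,0],0.2],
  [[0,0,0],[0,0,0],0.5],
], squeeze=10)

```text
clock: 30.88
ee_pos: [0.5269, -0.0869, 0.1535]
eef_rot: [0.0, 0.786, -0.619, -0.0]
ft_force: [0.4, -1.5, -0.7]
grip_width: 0.05
```

```bash
python3 -c "
from h import *
s=state();print(s['ee_pos'],s['ft_force'],s['grip_width'])"
```

```text
[ 0.52689529 -0.08687655  0.15350402] [ 0.43177654 -1.45592606 -0.70471014] 0.04996554970173759
```

servo_tool([
  [[0,0,-2],[0,0,0],0.5],
  [[0,0,-4],[0,0,0],0.5],
  [[0,0,-5],[0,0,0],0.5],
  [[0,0,-5],[0,0,0],0.5],
  [[0,0,0],[0,0,0],0.5],
])

```text
clock: 31.5
ee_pos: [0.5287, -0.0872, 0.3175]
eef_rot: [-0.001, 0.786, -0.619, 0.003]
ft_force: [0.4, -0.7, -1.0]
grip_width: 0.0686
```

```bash
python3 plan.py .45,-.3,.31,-76,0.5
```

```text
clock 31.5 pos [ 0.5287 -0.0872  0.3175] yaw -76.46 q6 1.13 F [ 0.4 -0.7 -1. ] w 0.0686
[[[4.71,3.16,0.18],[-0.1,0,-0.1],0.5],[[4.71,3.16,0.19],[-0.1,-0.1,-0.1],0.5],[[4.7,3.18,0.19],[0,0,-0.1],0.5],[[4.69,3.18,0.18],[-0.1,-0.1,-0.2],0.5]]
```

servo_tool([
  [[4.7,3.2,0],[0,0,0],0.5],
  [[4.7,3.2,0],[0,0,0],0.5],
  [[4.7,3.2,0],[0,0,0],0.5],
  [[4.7,3.2,0],[0,0,0],0.5],
  [[4,0,0],[0,0,0],0.5],
])

```text
clock: 32.12
ee_pos: [0.4541, -0.3403, 0.3126]
eef_rot: [0.0, 0.785, -0.62, -0.001]
ft_force: [0.4, -0.1, -0.1]
grip_width: 0.0689
```

```bash
python3 -c "
from h import *
for n in('side','top'): snap(n,n+'20')
cv2.imwrite('pics/z30.png',cv2.resize(cv2.imread('pics/side20.png')[130:310,110:330],None,fx=3.3,fy=3.3,interpolation=cv2.INTER_CUBIC))
cv2.imwrite('pics/z31.png',cv2.resize(cv2.imread('pics/top20.png')[140:280,150:330],None,fx=4,fy=4,interpolation=cv2.INTER_CUBIC))
"
```

```text
(no output)
```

View pics/z30.png

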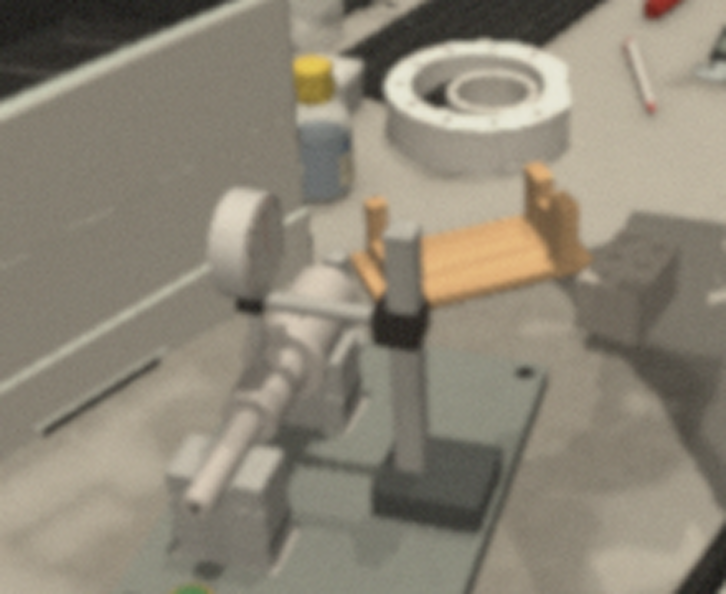

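View pics/z31.png

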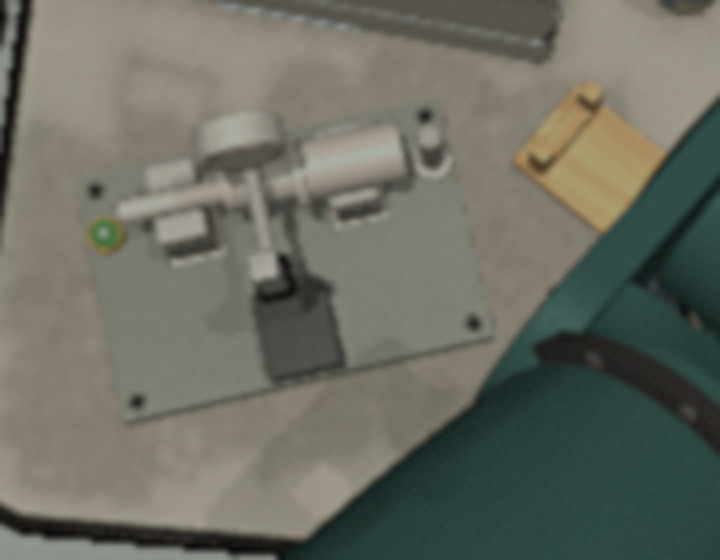

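```bash
python3 -c "
from h import *
c=load('side20')
cv2.imwrite('pics/z32.png',cv2.resize(cv2.imread('pics/side20.png')[180:275,160:265],None,fx=6,fy=6,interpolation=cv2.INTER_CUBIC))
np.set_printoptions(suppress=True,precision=1)
th=np.deg2rad(13.46);bx=np.array([np.cos(th),np.sin(th),0]);by=np.array([-bx[1],bx[0],0]);O=np.array([.5686,-.0797,0])
b=np.array([.5270,-.0869,.018])
for n,P in dict(tip=b+bx*.084+[0,0,.072],stem=b+bx*.084+[0,0,.086],coltop=b+[0,0,.175],coltopc=b-bx*.008+by*.008+[0,0,.175],shoulder=O+bx*.042+by*.0263+[0,0,.09],collar=O+bx*.042+by*-.0217+[0,0,.09],foot1=b-bx*.045+by*.026+[0,0,.022],foot2=b+bx*.017+by*.026+[0,0,.022]).items(): print(n,(proj(c,[P])[0]-[160,180]+.45)*6)
ce=O[:2];print('tip bed',((b[:2]-ce)@np.c_[bx[:2],by[:2]]*1000)+[84,0])"

```

```text
tip [180.8 369.1]
stem [176.4 331.8]
coltop [436.1 117.4]
coltopc [455.5 137.2]
shoulder [149.6 417.7]
collar [210.6 321.2]
foot1 [576.6 626.1]
foot2 [374.5 589.9]
tip bed [41.9  2.7]
```

View pics/z32.png

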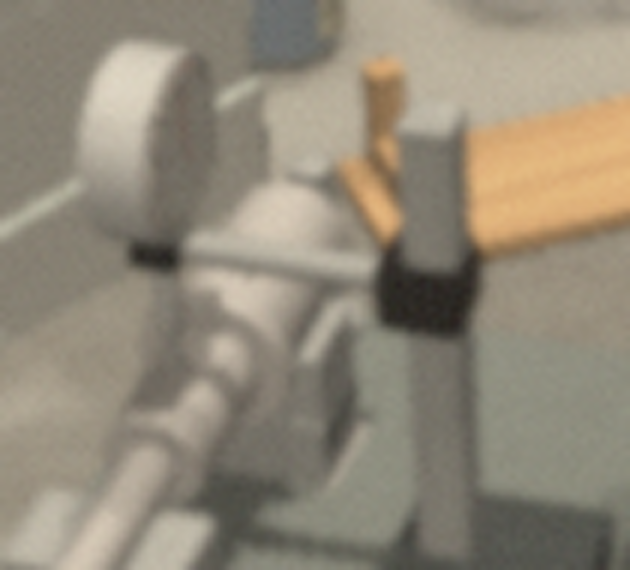

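servo_tool([
  [[0,0,0],[0,0,0],0.5],
  [[0,0,0],[0,0,0],0.5],
  [[0,0,0],[0,0,0],0.5],
  [[0,0,0],[0,0,0],0.5],
])

```text
clock: 32.72
ee_pos: [0.4559, -0.338, 0.3136]
eef_rot: [0.0, 0.786, -0.619, 0.0]
ft_force: [-0.0, 0.5, -0.5]
grip_width: 0.0683
```

```bash
python3 -c "
from h import *
c=snap('side','side21');a=load('side20')['image'].astype(int);b=c['image'].astype(int)
print(abs(a-b)[190:310,120:280].mean(), abs(a-b)[190:310,120:280].max())
s=state();print(s['clock'],s['joint_vel'].round(3))
print(hand_in())"
```

```text
1.7928993055555555 28
32.775 [-0.002  0.002 -0.001  0.001 -0.    -0.001]
the job is handed in; nothing more can be done
None
```

The run-out set-up is complete and was handed in at 32.8 s, in the order asked: lower vee block by the stop, taller vee block in the other recess, shaft, then indicator. The hand-in gave no verdict.

**Last checks**
- **Vee blocks:** both made floor contact within about 0.2 mm of the expected height. The top view shows recess floor around each one, and their vees line up to about 0.1 mm by the arm readings.
- **Shaft:** it came to rest at the height expected for sitting level in both vees. The thick end is about 12 mm from the post. I had aimed for 15 mm, but the shaft sits about 2 mm nearer the stop than the grasp suggested; I judged 12 mm close enough to a finger's width and left it.
- **Indicator:** it stands upright with its foot about 1 mm inside the bed's edge. The arm's reading puts the tip over the middle of the shaft body, while the side picture suggests it could be about 2 mm off across the shaft.
- **Plunger:** I could not read its travel directly. The 4 mm press is inferred from the heights and from the force and moment changing as it came down.
- **Everything else:** the set-up block was not touched. The last two side pictures, about 0.6 s apart, show nothing on the bed moving beyond image noise, and the arm was clear.

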